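Pack the trinket bowls and pegs into the pull-out tray

TASK

Pull the beige tray right out from under the ledge, then put away every trinket bowl and clothes peg in its open bay: the bowls standing upright, nested one inside another in order of size, the pegs in the bay beside them and below the lid's level. Then slide the tray's lid along its channel over the bay until it drops fully home in its pocket, and push the tray all the way shut, leaving the other things on the wardrobe where they are.

Things in the scene. Friction and masses are not known exactly. Their poses are not given: they have to be found in the camera images.
- tray (a joint): pull-out tray of beige plastic under the ledge, 0 = shut, 0.165 m = fully out towards the robot (stop). Slides with about 1.5 N of friction and stays where it is left. Starts shut
- tray_pull (a point): middle of the tray's steel pull bar, 81 mm above the wardrobe top. The bar is 11 mm thick, 110 mm long, along the frame's y, and stands 35 mm in front of the tray's flat front panel (90 mm high, 324 mm wide). Moves with the tray; -x is the way the tray comes out
- tray_bay (a point): centre of the floor of the tray's open bay, 7 mm above the wardrobe top. Moves with the tray: -x is the way it comes out, y along the tray, z up. The bay is open at the top, x from -74 to 74 mm, y from -72 to 72 mm. Round its mouth runs the lid's pocket: rails 65 mm above this floor along x = +-74 to 81 mm and at the far (+y) end, end wall at y = 78 mm
- tray_deck (a point): centre of the tray's flat deck where the lid is parked, on its top face, 162 mm long (y) x 162 mm; frame as tray_bay's. It is 70 mm above the bay floor, 5 mm above the pocket's rails, and ends where the bay begins. Rims at x = +-81 mm along deck and bay, top 11 mm above the deck, have 6 mm inward lips that hold the lid down with 3 mm of play: it slides but does not lift out
- lid: tan-brown flat lid, 158 (x) x 146 (y) x 5 mm, about 130 g, with a finger ridge on top across its middle: 60 mm long in x, 12 mm thick in y, 14 mm high. Origin: centre of the underside. Parked on the deck, it slides to the tray's +y; near the end wall it drops 5 mm, its origin then 65 mm above the bay floor and 1 to 5 mm to +y of the bay's centre
- bowl_large: round open trinket bowl, dark blue, the largest of the set: outer diameter 70 mm over its upper 16 mm, tapering below to 58 mm at the foot, 36 mm high, wall 2.5 mm, floor 8 mm thick, about 100 g. Origin: centre of the underside, z up. Always there
- bowl_medium: round open trinket bowl, teal, second largest: outer diameter 60 mm over its upper 16 mm, tapering below to 48 mm at the foot, 36 mm high, wall 2.5 mm, floor 8 mm thick, 80 g. Origin: centre of the underside, z up. Fits inside the next larger (or any larger) and then stands 8 mm higher. May be absent
- bowl_small: round open trinket bowl, pale blue-green, second smallest: outer diameter 50 mm over its upper 16 mm, tapering below to 38 mm at the foot, 36 mm high, wall 2.5 mm, floor 8 mm thick, 65 g. Origin: centre of the underside, z up. Fits inside the next larger (or any larger) and then stands 8 mm higher. May be absent
- bowl_tiny: round open trinket bowl, off-white, the smallest: outer diameter 40 mm over its upper 16 mm, tapering below to 28 mm at the foot, 36 mm high, wall 2.5 mm, floor 8 mm thick, 50 g. Origin: centre of the underside, z up. Fits inside the next larger (or any larger) and then stands 8 mm higher. May be absent
- peg1: orange plastic clothes peg lying flat on its side, 84 mm long (its x axis; jaws at +x), 14 mm high, two legs spread in a slight V: about 17 mm wide over the jaws, 23 mm at the middle and 29 mm over the tail; 20 g. Rigid: does not open. Origin: underside, at the middle of its length; z points up at the start. May be absent
- peg2: orange plastic clothes peg lying flat on its side, 84 mm long (its x axis; jaws at +x), 14 mm high, two legs spread in a slight V: about 17 mm wide over the jaws, 23 mm at the middle and 29 mm over the tail; 20 g. Rigid: does not open. Origin: underside, at the middle of its length; z points up at the start. May be absent
- peg3: orange plastic clothes peg lying flat on its side, 84 mm long (its x axis; jaws at +x), 14 mm high, two legs spread in a slight V: about 17 mm wide over the jaws, 23 mm at the middle and 29 mm over the tail; 20 g. Rigid: does not open. Origin: underside, at the middle of its length; z points up at the start. May be absent
- ledge: fixed mahogany ledge 240 (x) x 374 (y) mm, top 121 mm above the wardrobe top, tray beneath it. Origin: centre of its underside; its front edge is at x = -120 mm in its frame (towards the robot). When shut, the tray's front panel stands 15 mm proud of this edge
- incense_holder: terracotta round incense holder dish, 64 mm diameter, 16 mm high; to be left alone. Origin: centre of the underside
- candle_tin: round tin candle, 58 mm diameter, 26 mm high; to be left alone. Origin: centre of the underside
- earring_stand: clear acrylic earring stand, 117 mm high, 110 mm wide along y, on the ledge; to be left alone. Origin: centre of the underside
- scent_bottle: amber scent bottle, 44 mm diameter, 85 mm high, on the ledge; to be left alone. Origin: centre of the underside
- match_box: blue match box 55 x 36 x 15 mm on the ledge; to be left alone. Origin: centre of the underside
- coat_hanger: wooden coat hanger with a steel hook lying at the right-hand side, 300 mm wide; to be left alone. Origin: underside, near the middle of its bar
- hair_brush: wooden hair brush, 205 mm long, lying bristles up at the left-hand side; to be left alone. Origin: under the middle of its length
There are look-alikes about, which are no part of the job. What is shaped like the bowl_medium but pink is not meant. Leave any black look-alike of the peg1 alone.

How it is judged:
By the outcome, as a careful person would: the job done as asked, in the order asked, and still so for the second after the job is handed in, with the robot touching nothing.
Of bowl_medium, bowl_small, bowl_tiny only 2 to 3 are there at a start; the rules pass over those that are not, and their reading is None.
Of peg1, peg2, peg3 only 2 to 3 are there at a start; the rules pass over those that are not, and their reading is None.
At some moment in a run one of bowl_large, bowl_medium, bowl_small, bowl_tiny, peg1, peg2, peg3 may be knocked a few centimetres aside while the robot is not near it.
Once in a run the grip may slacken for a moment while it holds something.
It also fails if it takes over 210 s, if anything falls off the work surface, if the arm or the gripper's body presses on something with over 40 N, if the wrist force passes 120 N, or if a joint passes its speed limit or range.

ROBOT

A 6-joint arm with a two-finger parallel gripper is mounted at the origin on the work surface. World frame = base frame: x ahead of the robot, y to its left, z up, the work surface at z = 0. Lengths are in m, angles in rad, forces in N, time in s.
With the tool pointing down it reaches from about 0.375 to 0.925 m from the base axis. Payload 5.7 kg.
Tool frame: the origin (TCP) lies at the very end of the fingers, on their centre line; the grasp point (between the pads) lies 19 mm behind it; z points along the fingers, x is the direction in which the jaws open and shut, and the axes are right-handed (so a half turn about z gives the same grasp; the last joint's range is limited). The gripper opens to 85 mm and grips with 20 to 120 N. Pads are 22 mm wide; open, the fingers measure 114 mm over their backs; the gripper's body (76 mm by 85 mm) begins 54 mm behind the grasp point. The pads swing forward as they close: fully open they stand 13 mm farther back than shut.
Start: joints at [1.143, 0.359, 1.51, -0, 1.272, -0.115], TCP at [0.185, 0.571, 0.231] pointing down, gripper open.
Joint ranges: [-2.97, 2.97], [-1.01, 2.36], [0.21, 2.38], [-0.96, 4.11], [0.2, 2.71], [-2.98, 2.98]. Speed limits (rad/s): [2.39, 2.39, 3.14, 3.14, 3.14, 3.14].

INTERFACE

Orientations are given as a rotation vector (axis times angle).
In Python, from station import bot gives the robot as it stands.
- The arm moves only by the tool drive_tool, never from a script. Its argument "steps" is text: rows parted by semicolons, each of 5 numbers parted by spaces: the shift along the tool's x, y, z in m, then the turn about the tool's z in rad, then the opening, from 0 (shut) to 1 (fully open). In form: x y z yaw claw; .... A call has 1 to 20 rows; each row is the pose to reach, as a shift and turn from the pose commanded when the call began, along the tool's axes at that moment; what a row does not reach only later rows make up. A row lasts 1/10 s, in which the tool goes at most 50 mm and 8.59 degrees, less where a joint would pass 70% of its speed; a pose out of reach is approached as far as the arm can. A call with a gripper value outside its range is refused whole. The fingers move at their own pace and stop on an object; the grip force is fixed at half the most. Time passes only in rows, so rows that repeat a pose let the fingers close. It gives the time, the measured TCP pose, the force and the opening at its end, in the units of the state.
- bot.get_state(): the state, without advancing time (a new reading comes with each control period).
- bot.grab_frame(name): name is "side" or "top"; returns a dict with "color" (480x640x3 uint8, blue, green, red), "fx", "fy", "cx", "cy" (pixels), "R" (3x3) and "t" (3): a world point X has camera coordinates R X + t. Camera axes: x right, y down, z forward; pixel columns grow to the right and rows downward; lengths in m; the calibration is good to about 2 mm. A picture is of the moment at which its call begins. There is no depth.
- bot.hand_in(): hands the job in, once; it reports no verdict.
Trained networks look in a picture, given as the dict that the camera call returned (one of the last four; its "shot" number tells which), for a name from the list of things; names that differ only in an ending like _2 or _b are one class to them, and where a whole thing is asked for, a point or a joint stands for the part that bears it (a point fixed in the world has none). Each returns a list of dicts, best first, with "score" (0 to 1); they miss things now and then, are a little off and sometimes report something else, mostly with a low value. They report only what shows in the picture. A call takes as long as a camera call. They do not tell look-alikes from the thing itself.
- bot.spot_in(picture, thing): "rect" ([left, top, right, bottom] in pixels, round what is visible of it).
- bot.trace(picture, thing): "mask" (480x640 bool, what is visible of it) and "rect" ([left, top, right, bottom] in pixels, round what is visible of it).
The state is a dict: "t": time; "joint_pos": joint angles; "dq": joint speeds; "effort": joint torques, N m; "position": TCP position; "eef_rot": TCP orientation; "force": force on the tool from outside, world axes, zero at the start; "wrist_torque": the same for the moment, N m; "gripper_width": finger opening in m.
Only numpy, scipy, OpenCV 4.12 (cv2) and the standard library are available. Lean on these libraries where they do the work, as an engineer would, in place of code of your own. Each camera call takes 0.05 s, during which the arm holds its last target.

## Working session

There is one attempt and no reset: what is moved stays moved. The work goes in short steps, Python scripts to look and compute and a tool call to move; the robot and the scene stay as the last step left them, time stands still between calls to the robot, and variables do not carry over. Pictures are saved under pics/ and viewed, and the job is handed in when it is done.

Besides the shell and the picture viewer there is one more tool, called as name(argument=value, ...) on one line, values as JSON. drive_tool: Moves the arm, as the interface text tells. Its arguments: {"type":"object","properties":{"steps":{"type":"string"}},"required":["steps"]}

```bash
ls; mkdir -p pics
cat > h.py <<'E'
import numpy as np, cv2, json, pickle
from station import bot
def snap(cam,name):
    p=bot.grab_frame(cam); cv2.imwrite(f'pics/{name}.png',p['color']); return p
def ray(p,u,v):
    d=np.array([(u-p['cx'])/p['fx'],(v-p['cy'])/p['fy'],1.0])
    R=np.array(p['R']);t=np.array(p['t'])
    return -R.T@t, R.T@d
def at_z(p,u,v,z):
    o,d=ray(p,u,v); return o+d*(z-o[2])/d[2]
def proj(p,X):
    c=np.array(p['R'])@np.array(X)+np.array(p['t'])
    return c[0]/c[2]*p['fx']+p['cx'],c[1]/c[2]*p['fy']+p['cy']
E
python3 - <<'E'
from h import *
s=bot.get_state(); print(s)
for c in ['top','side']:
    p=snap(c,c+'0'); print(c,p['fx'],p['cx'],p['cy'],np.round(p['R'],3),np.round(p['t'],3),'cam at',-np.array(p['R']).T@np.array(p['t']))
E
```

```text
pics
{'t': 0.0, 'joint_pos': array([ 1.14287173e+00,  3.59495548e-01,  1.51146308e+00, -1.08242788e-05,
        1.27250981e+00, -1.15087978e-01]), 'dq': array([-0.00074457, -0.00113398, -0.00018439,  0.00018911, -0.00069181,
        0.00050235]), 'effort': array([ 1.44087076e-03, -5.27613223e+01, -2.78616571e+01,  3.42298972e-05,
        1.31571415e-02, -9.85293298e-06]), 'position': array([0.18436651, 0.57023512, 0.23044757]), 'eef_rot': array([ 2.53962341,  1.84771791, -0.00255715]), 'force': array([ 0.56300701,  0.24007204, -0.53517668]), 'wrist_torque': array([0.01468907, 0.02028958, 0.03610142]), 'gripper_width': 0.08511373270465235}
top 514.2929326813268 306.16067497769035 229.5301308882306 [[ 0.013 -1.    -0.016]
 [-0.987 -0.01  -0.162]
 [ 0.162  0.018 -0.987]] [-0.006  0.565  1.359] cam at [ 0.33824234 -0.02470253  1.43201364]
side 453.9506459550763 316.30101330164916 239.4417031876103 [[ 0.771 -0.637  0.01 ]
 [-0.456 -0.563 -0.689]
 [ 0.445  0.526 -0.725]] [-0.462  0.326  1.035] cam at [ 0.04477931 -0.6552163   0.97937588]
```

View pics/top0.png

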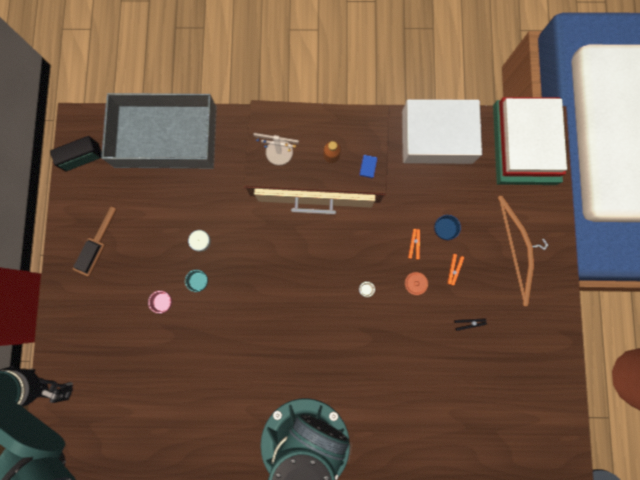

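View pics/side0.png

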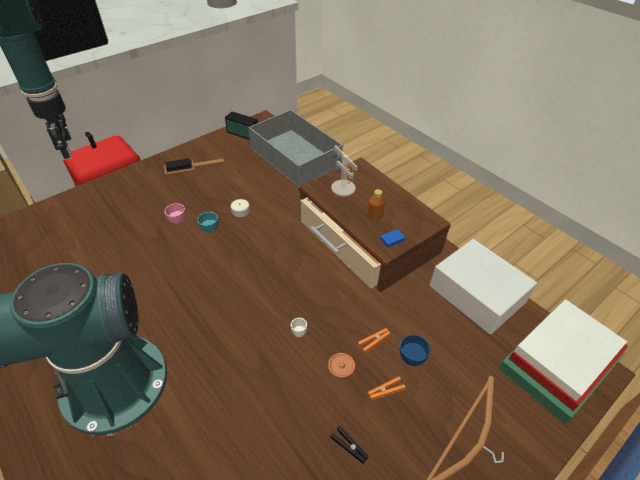

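Run:
```python
from h import *
pt=bot.grab_frame('top'); ps=bot.grab_frame('side')
for n in ['tray_pull','tray','ledge','bowl_large','bowl_medium','bowl_small','bowl_tiny','peg1','incense_holder','candle_tin','lid']:
    for nm,p in (('top',pt),('side',ps)):
        r=bot.trace(p,n)
        for d in r[:5]:
            m=d['mask']; c=p['color'][m].mean(0) if m.any() else None
            print(n,nm,round(d['score'],2),np.round(d['rect'],1),m.sum(),np.round(c))
```

```text
tray_pull top 0.94 [256.1 188.8 374.2 212.3] 1691 [120. 150. 168.]
tray_pull side 0.89 [301.8 199.4 380.4 286. ] 2312 [116. 143. 160.]
tray top 0.72 [253.8 188.2 375.6 214.5] 1542 [120. 152. 170.]
tray side 0.8 [300.8 199.2 381.4 287.7] 2412 [114. 141. 159.]
ledge top 0.67 [243.7  98.4 387.9 215.8] 12774 [ 57.  76. 105.]
ledge top 0.61 [188.4 269.3 210.  290.4] 382 [139. 142.  92.]
ledge side 0.61 [299.9 157.5 449.4 288.2] 10589 [ 59.  81. 109.]
ledge side 0.34 [359.8 329.6 386.3 353.5] 365 [ 55. 107. 178.]
bowl_large top 0.6 [434.9 214.4 458.2 239. ] 534 [94. 67. 43.]
bowl_large side 0.56 [397.5 335.1 426.  368. ] 728 [91. 65. 36.]
bowl_medium top 0.8 [187.  269.8 208.1 291.6] 418 [134. 138.  91.]
bowl_medium top 0.8 [148.8 291.7 170.5 314. ] 385 [160. 147. 201.]
bowl_medium side 0.85 [164.8 199.1 185.3 225.3] 338 [110. 101. 162.]
bowl_medium side 0.67 [198.  210.2 216.9 228.9] 352 [ 99. 101.  57.]
bowl_small top 0.35 [256.9 191.1 373.2 216.5] 1718 [120. 150. 168.]
bowl_tiny top 0.43 [360.7 283.3 373.3 299.3] 148 [201. 217. 220.]
bowl_tiny side 0.71 [291.5 315.  304.8 334.7] 232 [15
[... 217 characters left out ...]
78.  403.9 400.2] 327 [ 58. 115. 190.]
peg1 side 0.78 [360.3 331.4 387.2 348.3] 317 [ 57. 112. 186.]
peg1 side 0.7 [329.7 426.1 367.8 462.1] 482 [43. 45. 50.]
incense_holder top 0.84 [405.5 275.4 428.6 295.7] 403 [ 78. 112. 196.]
incense_holder side 0.92 [325.9 353.9 354.5 378.5] 515 [ 85. 123. 191.]
incense_holder side 0.6 [366.6 191.2 386.  219.9] 346 [ 39.  78. 123.]
candle_tin top 0.82 [191.6 230.3 213.2 249.8] 341 [203. 222. 221.]
candle_tin side 0.5 [232.8 198.1 248.4 217.1] 267 [158. 182. 185.]
candle_tin side 0.37 [196.4 208.1 216.9 229.2] 368 [97. 99. 58.]
candle_tin side 0.35 [300.3 199.6 382.9 289.1] 2316 [116. 144. 161.]
lid side 0.52 [344.  227.5 378.2 261.7] 90 [ 87. 124. 163.]
```

Run:
```python
from h import *
a=cv2.imread('pics/top0.png')[170:320,140:480]; b=cv2.imread('pics/side0.png')[180:420,280:450]
cv2.imwrite('pics/t0z.png',cv2.resize(a[:, 90:],None,fx=3.2,fy=3.2,interpolation=cv2.INTER_CUBIC))
cv2.imwrite('pics/s0z.png',cv2.resize(b,None,fx=2.5,fy=2.5,interpolation=cv2.INTER_CUBIC))
```

```text
(no output)
```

View pics/t0z.png

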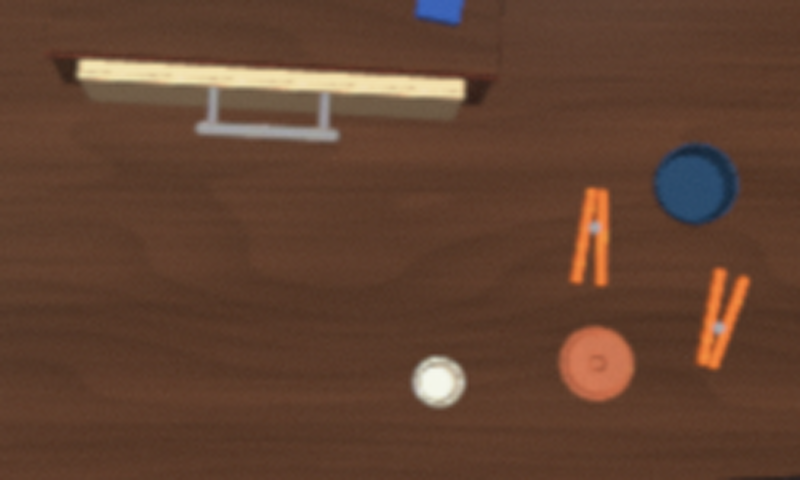

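View pics/s0z.png

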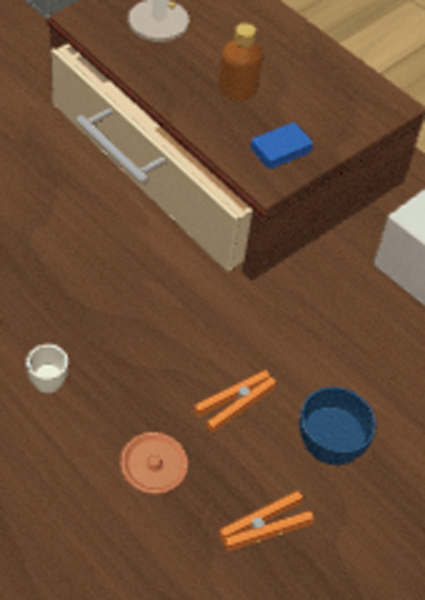

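Run:
```python
from h import *
from scipy.optimize import least_squares
pt=bot.grab_frame('top'); ps=bot.grab_frame('side')
a=at_z(pt,293.1,210,.081);b=at_z(pt,334.1,212.2,.081); print('bar',a,b,'len',np.linalg.norm(a-b),'yaw',np.degrees(np.arctan2(a[0]-b[0],a[1]-b[1])))
# side bar ends
a=at_z(ps,280+83/2.5,180+120/2.5,.081);b=at_z(ps,280+142/2.5,180+176/2.5,.081); print('side bar',a,b,np.linalg.norm(a-b),'yaw',np.degrees(np.arctan2(a[0]-b[0],a[1]-b[1])))
# panel top corners z .09
for uv in [(78,59),(466,80)]:
    print('panel back top?',at_z(pt,230+uv[0]/3.2,170+uv[1]/3.2,.09))
for uv in [(78,78),(466,99)]:
    print('panel front top?',at_z(pt,230+uv[0]/3.2,170+uv[1]/3.2,.09))
def c(p,r,z): return at_z(p,(r[0]+r[2])/2,(r[1]+r[3])/2,z)
for n,z in [('bowl_large',.018),('bowl_medium',.018),('bowl_tiny',.018),('peg1',.007),('incense_holder',.008),('candle_tin',.013),('ledge',.121)]:
    for nm,p in (('top',pt),('side',ps)):
        for d in bot.spot_in(p,n): 
            if d['score']>.35: print(n,nm,round(d['score'],2),np.round(c(p,d['rect'],z),3))
```

```text
bar [0.61246163 0.03569589 0.081     ] [ 0.60750129 -0.07413085  0.081     ] len 0.10993870131560084 yaw 2.586014060304794
side bar [0.61766862 0.03675639 0.081     ] [ 0.61308116 -0.06836056  0.081     ] 0.10521700304821893 yaw 2.4988853769202795
panel back top? [0.66866651 0.14029528 0.09      ]
panel back top? [ 0.65353106 -0.18432379  0.09      ]
panel front top? [0.65233516 0.13981974 0.09      ]
panel front top? [ 0.63732668 -0.18417692  0.09      ]
bowl_large top 0.76 [ 0.584 -0.389  0.018]
bowl_large side 0.68 [ 0.584 -0.386  0.018]
bowl_medium top 0.79 [0.366 0.401 0.018]
bowl_medium side 0.86 [0.369 0.396 0.018]
bowl_medium side 0.54 [0.428 0.314 0.018]
bowl_tiny top 0.58 [ 0.41  -0.168  0.018]
bowl_tiny top 0.36 [ 0.783 -0.027  0.018]
bowl_tiny side 0.64 [ 0.41  -0.158  0.018]
peg1 top 0.68 [ 0.461 -0.414  0.007]
peg1 top 0.58 [ 0.315 -0.444  0.007]
peg1 top 0.47 [ 0.537 -0.306  0.007]
peg1 side 0.75 [ 0.469 -0.406  0.007]
peg1 side 0.68 [ 0.532 -0.306  0.007]
peg1 side 0.6 [ 0.323 -0.441  0.007]
incense_holder top 0.74 [ 0.806 -0.072  0.008]
incense_holder top 0.64 [ 0.42  -0.304  0.008]
incense_holder side 0.91 [ 0.424 -0.303  0.008]
candle_tin top 0.9 [0.535 0.294 0.013]
candle_tin side 0.75 [0.541 0.296 0.013]
ledge side 0.73 [ 0.733 -0.084  0.121]
```

```bash
cat >> h.py <<'E'
from scipy.spatial.transform import Rotation as Rn
def wrap(a,p=np.pi): return (a+p/2)%p-p/2
def plan(*tg, turnto=None, st=None):
    """world targets (x,y,z,[jaw angle deg or None]); prints tool-frame shifts from current pose"""
    s=st or bot.get_state(); R=Rn.from_rotvec(s['eef_rot']).as_matrix(); p=s['position']
    phi=np.arctan2(R[1,0],R[0,0])
    print('t',round(s['t'],2),'pos',np.round(p,4),'jaw',round(np.degrees(phi),1),'tilt',np.round(R[2,2],5),'j6',round(s['joint_pos'][5],2),'w',round(s['gripper_width'],4),'F',np.round(s['force'],1))
    for t in tg:
        d=R.T@(np.array(t[:3])-p)
        if len(t)>3 and t[3] is not None:
            dj1=np.arctan2(t[1],t[0])-s['joint_pos'][0]
            base=wrap(phi-np.radians(t[3]))
            opts=[(round(base+k*np.pi,3),'j6~',round(s['joint_pos'][5]+base+k*np.pi+dj1,2)) for k in (-1,0,1)]
        else: opts=0
        print(t,'->',np.round(d,4),'dist',round(float(np.linalg.norm(d)),3),opts)
E
python3 - <<'E'
from h import *
T=np.degrees(np.arctan2(-.045,.999))
plan((.6115,-.019,.2,T),(.6115,-.019,.062,T))
E
```

```text
t 2.1 pos [0.1846 0.5709 0.2313] jaw 72.1 tilt -1.0 j6 -0.12 w 0.0856 F [ 0.   0.2 -0.5]
(0.6115, -0.019, 0.2, np.float64(-2.5791475002834177)) -> [-0.4299  0.5877  0.0313] dist 0.729 [(np.float64(-1.839), 'j6~', np.float64(-3.13)), (np.float64(1.303), 'j6~', np.float64(0.01)), (np.float64(4.445), 'j6~', np.float64(3.16))]
(0.6115, -0.019, 0.062, np.float64(-2.5791475002834177)) -> [-0.4299  0.5877  0.1693] dist 0.748 [(np.float64(-1.839), 'j6~', np.float64(-3.13)), (np.float64(1.303), 'j6~', np.float64(0.01)), (np.float64(4.445), 'j6~', np.float64(3.16))]
```

drive_tool(steps="-0.43 0.588 0.071 1.303 0.3;-0.43 0.588 0.071 1.303 0.3;-0.43 0.588 0.071 1.303 0.3;-0.43 0.588 0.071 1.303 0.3;-0.43 0.588 0.071 1.303 0.3;-0.43 0.588 0.071 1.303 0.3;-0.43 0.588 0.071 1.303 0.3;-0.43 0.588 0.071 1.303 0.3;-0.43 0.588 0.071 1.303 0.3;-0.43 0.588 0.071 1.303 0.3;-0.43 0.588 0.071 1.303 0.3;-0.43 0.588 0.071 1.303 0.3;-0.43 0.588 0.071 1.303 0.3;-0.43 0.588 0.071 1.303 0.3;-0.43 0.588 0.071 1.303 0.3;-0.43 0.588 0.071 1.303 0.3;-0.43 0.588 0.071 1.303 0.3;-0.43 0.588 0.071 1.303 0.3;-0.43 0.588 0.071 1.303 0.3;-0.43 0.588 0.071 1.303 0.3")

```text
t: 4.1
position: [0.6113, -0.0181, 0.1606]
eef_rot: [3.141, -0.068, -0.0]
force: [-0.7, -0.0, 0.5]
gripper_width: 0.0257
```

Run:
```python
from h import *
T=-2.58
plan((.6115,-.019,.062,T),(.6115,-.019,.062,T))
p=snap('side','s1'); q=snap('top','t1')
cv2.imwrite('pics/s1z.png',cv2.resize(p['color'][150:350,230:430],None,fx=3,fy=3))
print(proj(p,bot.get_state()['position']))
```

```text
t 4.1 pos [ 0.6113 -0.0181  0.1606] jaw -2.5 tilt -1.0 j6 -0.1 w 0.0257 F [-0.7 -0.   0.5]
(0.6115, -0.019, 0.062, -2.58) -> [0.0003 0.0009 0.0986] dist 0.099 [(np.float64(-3.14), 'j6~', np.float64(-3.13)), (np.float64(0.002), 'j6~', np.float64(0.01)), (np.float64(3.143), 'j6~', np.float64(3.16))]
(0.6115, -0.019, 0.062, -2.58) -> [0.0003 0.0009 0.0986] dist 0.099 [(np.float64(-3.14), 'j6~', np.float64(-3.13)), (np.float64(0.002), 'j6~', np.float64(0.01)), (np.float64(3.143), 'j6~', np.float64(3.16))]
(np.float64(324.9672429689558), np.float64(219.09151497108795))
```

View pics/s1z.png

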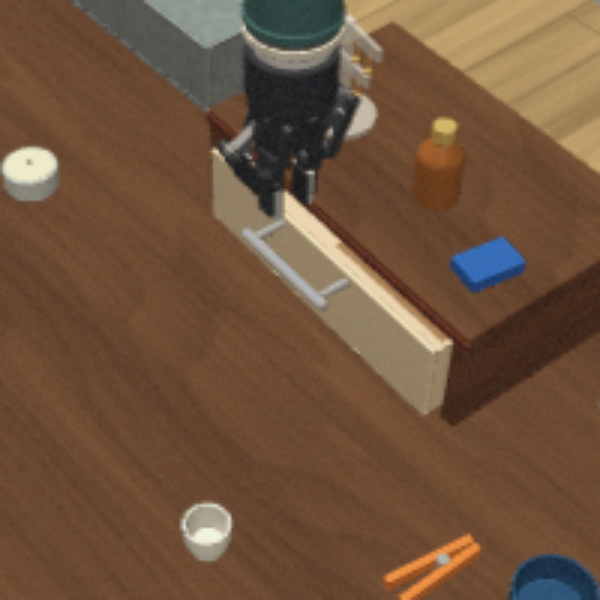

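drive_tool(steps="0 0.001 0.05 0 0.3;0 0.001 0.08 0 0.3;0 0.001 0.098 0 0.3;0 0.001 0.098 0 0.3;0 0.001 0.098 0 0.3")

```text
t: 4.7
position: [0.6119, -0.02, 0.0626]
eef_rot: [3.141, -0.07, -0.0]
force: [0.2, -0.0, 0.7]
gripper_width: 0.0258
```

Run:
```python
from h import *
plan()
p=snap('side','s2')
cv2.imwrite('pics/s2z.png',cv2.resize(p['color'][180:300,280:400],None,fx=5,fy=5,interpolation=cv2.INTER_CUBIC))
```

```text
t 4.7 pos [ 0.6119 -0.02    0.0626] jaw -2.6 tilt -1.0 j6 -0.1 w 0.0258 F [ 0.2 -0.   0.7]
```

View pics/s2z.png

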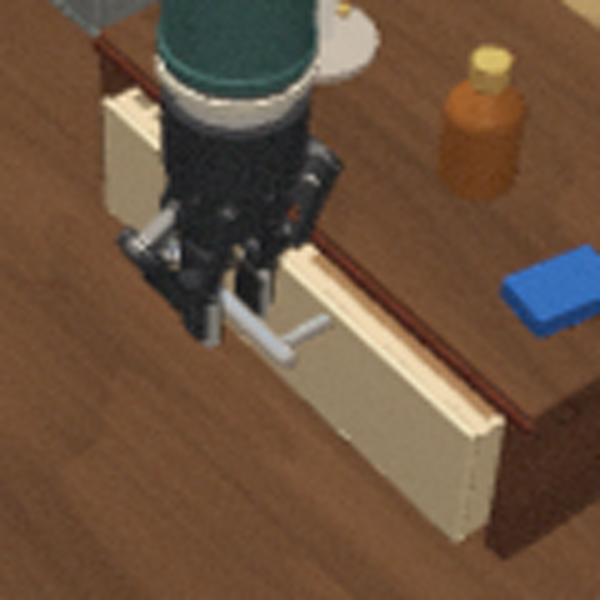

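drive_tool(steps="0 0 0 0 0;0 0 0 0 0;0 0 0 0 0;0 0 0 0 0;0 0 0 0 0")

```text
t: 5.25
position: [0.6113, -0.0202, 0.0639]
eef_rot: [3.141, -0.07, -0.0]
force: [-4.1, -0.4, 5.8]
gripper_width: 0.0085
```

drive_tool(steps="-0.02 0 0 0 0;-0.045 0 0 0 0;-0.07 0 0 0 0;-0.095 0 0 0 0;-0.12 0 0 0 0;-0.14 0 0 0 0;-0.155 0 0 0 0;-0.162 0 0 0 0;-0.166 0 0 0 0;-0.166 0 0 0 0;-0.166 0 0 0 0")

```text
t: 6.35
position: [0.4473, -0.0129, 0.0638]
eef_rot: [3.14, -0.071, 0.005]
force: [-1.5, 1.1, 1.4]
gripper_width: 0.0095
```

Run:
```python
from h import *
plan()
p=snap('side','s3');p=snap('top','t3')
```

```text
t 6.35 pos [ 0.4473 -0.0129  0.0638] jaw -2.6 tilt -0.99999 j6 -0.14 w 0.0095 F [-1.5  1.1  1.4]
```

View pics/s3.png

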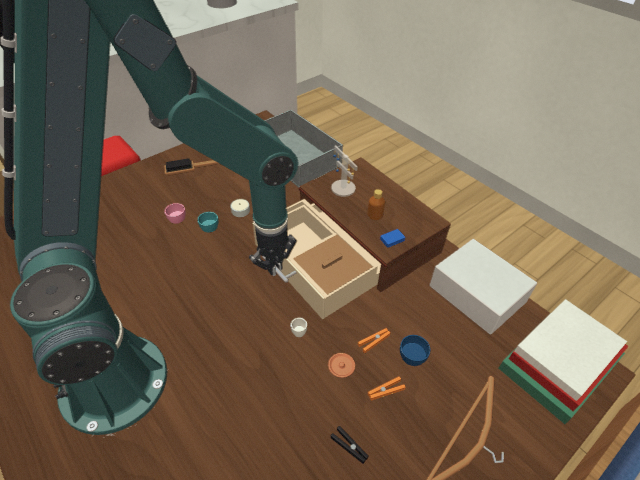

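drive_tool(steps="-0.003 0 0 0 0;-0.003 0 0 0 0;-0.003 0 0 0 0;-0.003 0 0 0 0")

```text
t: 6.85
position: [0.4465, -0.0129, 0.0639]
eef_rot: [3.14, -0.071, 0.01]
force: [4.7, 3.5, 7.5]
gripper_width: 0.0091
```

drive_tool(steps="0 0 0 0 0.3;0 0 0 0 0.3;0 0 0 0 0.3;0 0 -0.05 0 0.3;0 0 -0.1 0 0.5;0 0 -0.14 0 0.9;0 0 -0.14 0 1")

```text
t: 7.55
position: [0.4462, -0.0133, 0.2072]
eef_rot: [3.139, -0.07, 0.014]
force: [0.3, -0.1, 0.9]
gripper_width: 0.0682
```

Run:
```python
from h import *
plan()
p=snap('side','s4');q=snap('top','t4')
cv2.imwrite('pics/s4z.png',cv2.resize(p['color'][180:330,260:400],None,fx=4,fy=4,interpolation=cv2.INTER_CUBIC))
cv2.imwrite('pics/t4z.png',cv2.resize(q['color'][170:310,220:480],None,fx=3,fy=3,interpolation=cv2.INTER_CUBIC))
```

```text
t 7.55 pos [ 0.4462 -0.0133  0.2072] jaw -2.6 tilt -0.99996 j6 -0.14 w 0.0682 F [ 0.3 -0.1  0.9]
```

View pics/t4z.png

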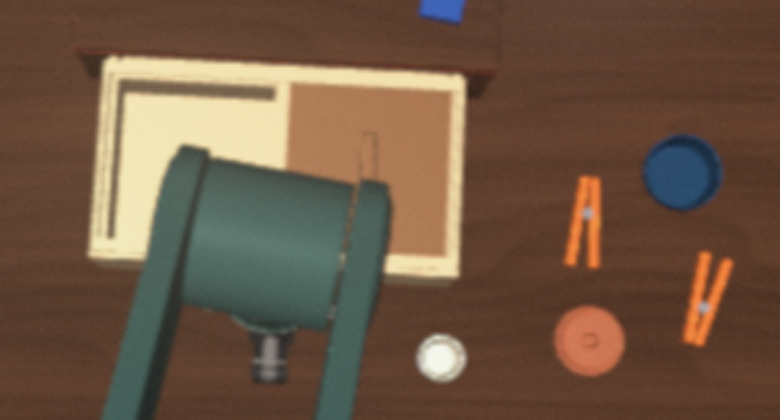

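View pics/s4z.png

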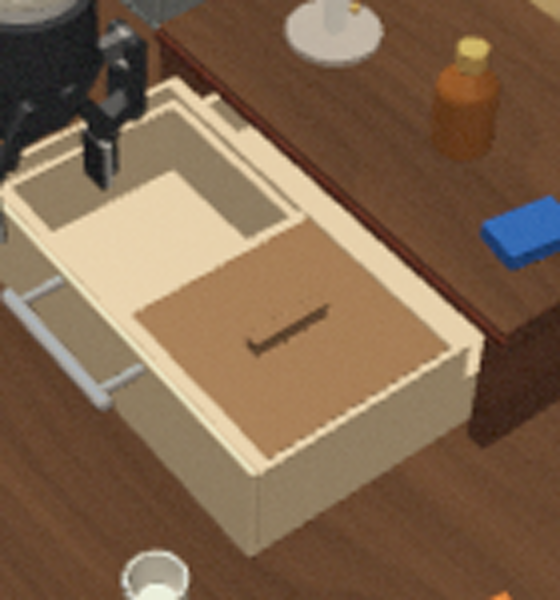

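Run:
```python
from h import *
q=bot.grab_frame('top')
f=lambda u,v,z:np.round(at_z(q,220+u/3,170+v/3,z),4)
print('rim outer corners'); 
for u,v in [(106,57),(90,258),(466,75),(458,265)]: print(f(u,v,.088))
print('deck-bay boundary', f(288,82,.077), 'lid right edge',f(445,250,.082),f(452,92,.082),'lid left',f(290,85,.082))
print('ridge ends', f(370,133,.096))
p=bot.grab_frame('side')
g=lambda u,v,z:np.round(at_z(p,260+u/4,180+v/4,z),4)
print('side: bay floor corners', g(175,170,.007), g(245,238,.007),'bay/deck boundary',g(302,220,.077),g(135,313,.077),'floor deck side',g(130,305,.007))
print('ridge', g(252,345,.096),g(328,308,.096), 'lid corner', g(450,347,.082), g(270,460,.082),'rim outer', g(178,80,.088),g(5,185,.088),g(258,470,.088),g(482,342,.088))
```

```text
rim outer corners
[0.6676 0.1379 0.088 ]
[0.4866 0.1468 0.088 ]
[ 0.654  -0.1838  0.088 ]
[ 0.4839 -0.1753  0.088 ]
deck-bay boundary [ 0.6487 -0.0253  0.077 ] lid right edge [ 0.4977 -0.1647  0.082 ] [ 0.6397 -0.1719  0.082 ] lid left [ 0.6448 -0.0271  0.082 ]
ridge ends [ 0.599 -0.098  0.096]
side: bay floor corners [0.6574 0.1304 0.007 ] [0.6529 0.0416 0.007 ] bay/deck boundary [ 0.6509 -0.0202  0.077 ] [ 0.5089 -0.0152  0.077 ] floor deck side [0.5468 0.0427 0.007 ]
ridge [ 0.5404 -0.0969  0.096 ] [ 0.5988 -0.104   0.096 ] lid corner [ 0.6465 -0.17    0.082 ] [ 0.4975 -0.1651  0.082 ] rim outer [0.6673 0.138  0.088 ] [0.5052 0.1276 0.088 ] [ 0.484  -0.1695  0.088 ] [ 0.6614 -0.1832  0.088 ]
```

Run:
```python
from h import *
q=bot.grab_frame('top');p=bot.grab_frame('side')
for n in ['bowl_large','peg1']:
  for c in (q,p):
    for d in bot.spot_in(c,n): 
        r=d['rect'];print(n,np.round(at_z(c,(r[0]+r[2])/2,(r[1]+r[3])/2,.018 if n[0]=='b' else .007),4),round(d['score'],2))
plan((.584,-.3875,.12,-2.6),(.584,-.3875,.016,-2.6))
```

```text
bowl_large [ 0.4203 -0.3041  0.018 ] 0.32
bowl_large [ 0.5821 -0.3869  0.018 ] 0.74
bowl_large [ 0.5275 -0.3052  0.018 ] 0.52
peg1 [ 0.4627 -0.4151  0.007 ] 0.62
peg1 [ 0.5321 -0.3062  0.007 ] 0.6
peg1 [ 0.3139 -0.4483  0.007 ] 0.52
peg1 [ 0.4698 -0.4063  0.007 ] 0.71
peg1 [ 0.3181 -0.4417  0.007 ] 0.61
peg1 [ 0.5343 -0.301   0.007 ] 0.6
t 8.05 pos [ 0.4423 -0.0125  0.2014] jaw -2.6 tilt -1.0 j6 -0.14 w 0.0858 F [ 0.7 -1.   0.2]
(0.584, -0.3875, 0.12, -2.6) -> [0.1586 0.3682 0.081 ] dist 0.409 [(np.float64(-3.141), 'j6~', np.float64(-3.68)), (np.float64(0.0), 'j6~', np.float64(-0.54)), (np.float64(3.142), 'j6~', np.float64(2.6))]
(0.584, -0.3875, 0.016, -2.6) -> [0.1588 0.3683 0.185 ] dist 0.442 [(np.float64(-3.141), 'j6~', np.float64(-3.68)), (np.float64(0.0), 'j6~', np.float64(-0.54)), (np.float64(3.142), 'j6~', np.float64(2.6))]
```

drive_tool(steps="0.159 0.368 0.081 0 1;0.159 0.368 0.081 0 1;0.159 0.368 0.081 0 1;0.159 0.368 0.081 0 1;0.159 0.368 0.081 0 1;0.159 0.368 0.081 0 1;0.159 0.368 0.081 0 1;0.159 0.368 0.081 0 1;0.159 0.368 0.081 0 1;0.159 0.368 0.081 0 1;0.159 0.368 0.081 0 1;0.159 0.368 0.081 0 1;0.159 0.368 0.081 0 1")

```text
t: 9.35
position: [0.5851, -0.3858, 0.122]
eef_rot: [-3.141, 0.069, 0.0]
force: [0.1, -0.8, -0.9]
gripper_width: 0.0856
```

Run:
```python
from h import *
p=snap('side','s5');q=snap('top','t5')
plan((.584,-.3875,.016,-2.6))
cv2.imwrite('pics/s5z.png',cv2.resize(p['color'][240:440,310:510],None,fx=3,fy=3,interpolation=cv2.INTER_CUBIC))
cv2.imwrite('pics/t5z.png',cv2.resize(q['color'][170:310,220:480],None,fx=3,fy=3,interpolation=cv2.INTER_CUBIC))
```

```text
t 9.45 pos [ 0.5853 -0.3863  0.122 ] jaw -2.5 tilt -1.0 j6 -0.64 w 0.0859 F [-0.3  0.5  0.3]
(0.584, -0.3875, 0.016, -2.6) -> [-0.0012  0.0012  0.106 ] dist 0.106 [(np.float64(-3.14), 'j6~', np.float64(-3.68)), (np.float64(0.001), 'j6~', np.float64(-0.54)), (np.float64(3.143), 'j6~', np.float64(2.6))]
```

View pics/s5z.png

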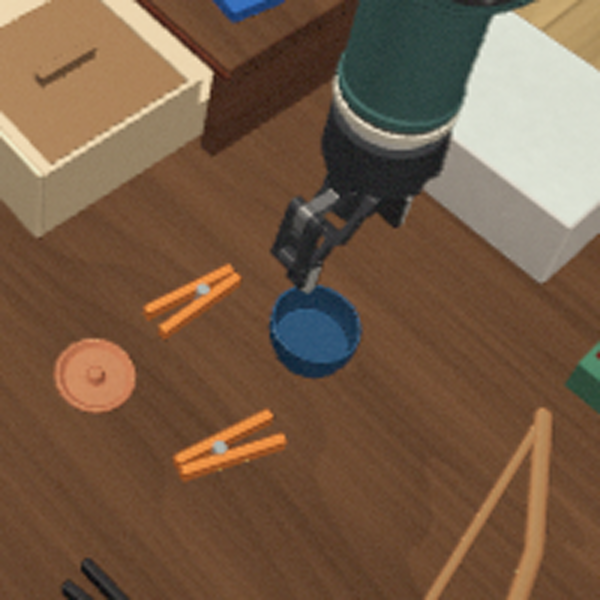

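View pics/t5z.png

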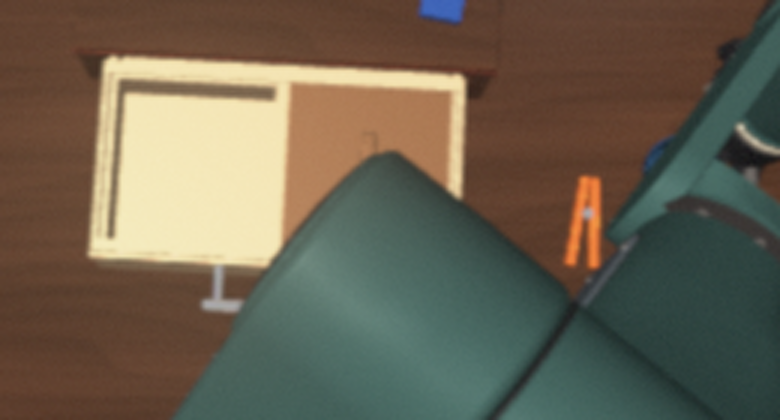

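drive_tool(steps="-0.001 0.001 0.05 0 1;-0.001 0.001 0.09 0 1;-0.001 0.001 0.106 0 1;-0.001 0.001 0.106 0 1;-0.001 0.001 0.106 0 0.7;-0.001 0.001 0.106 0 0.5;-0.001 0.001 0.106 0 0.5;-0.001 0.001 0.106 0 0.5;-0.001 0.001 0.106 0 0.5")

```text
t: 10.35
position: [0.5859, -0.3898, 0.0181]
eef_rot: [3.138, -0.071, 0.006]
force: [0.8, 0.6, 7.2]
gripper_width: 0.0671
```

Run:
```python
from h import *
p=snap('side','s6')
plan((.5795,.090,.16,-2.6))
cv2.imwrite('pics/s6z.png',cv2.resize(p['color'][240:440,310:510],None,fx=3,fy=3,interpolation=cv2.INTER_CUBIC))
```

```text
t 10.4 pos [ 0.5859 -0.3897  0.0181] jaw -2.6 tilt -0.99999 j6 -0.64 w 0.0673 F [ 1.1 -0.1  6.6]
(0.5795, 0.09, 0.16, -2.6) -> [-0.0274 -0.4785 -0.1434] dist 0.5 [(np.float64(-3.141), 'j6~', np.float64(-2.94)), (np.float64(0.0), 'j6~', np.float64(0.2)), (np.float64(3.142), 'j6~', np.float64(3.34))]
```

View pics/s6z.png

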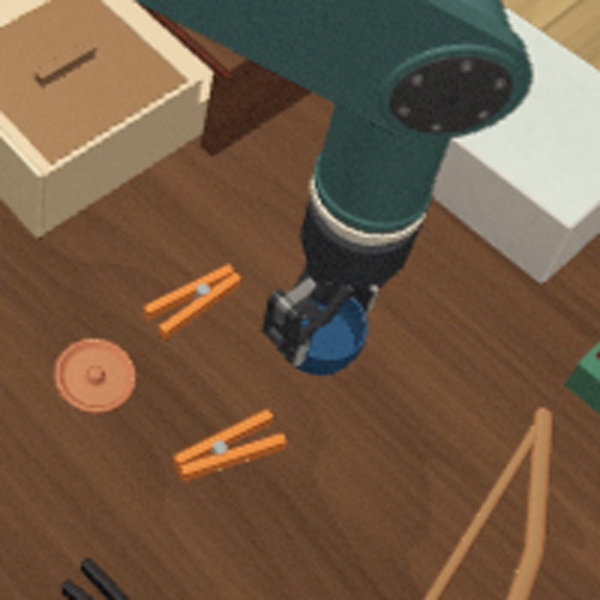

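drive_tool(steps="0 0 -0.03 0 0.5;0 0 -0.07 0 0.5;0 0 -0.11 0 0.5;0 0 -0.143 0 0.5;-0.002 -0.04 -0.143 0 0.5;-0.005 -0.08 -0.143 0 0.5;-0.007 -0.12 -0.143 0 0.5;-0.01 -0.165 -0.143 0 0.5;-0.012 -0.21 -0.143 0 0.5;-0.015 -0.255 -0.143 0 0.5;-0.017 -0.3 -0.143 0 0.5;-0.02 -0.345 -0.143 0 0.5;-0.023 -0.39 -0.143 0 0.5;-0.026 -0.435 -0.143 0 0.5;-0.027 -0.465 -0.143 0 0.5;-0.027 -0.478 -0.143 0 0.5;-0.027 -0.478 -0.143 0 0.5;-0.027 -0.478 -0.143 0 0.5")

```text
t: 12.2
position: [0.5789, 0.0895, 0.1586]
eef_rot: [3.14, -0.07, 0.001]
force: [0.3, 0.8, -0.9]
gripper_width: 0.067
```

Run:
```python
from h import *
p=snap('side','s7');q=snap('top','t7')
plan((.5795,.090,.026,-2.6))
cv2.imwrite('pics/s7z.png',cv2.resize(p['color'][140:340,220:420],None,fx=3,fy=3,interpolation=cv2.INTER_CUBIC))
```

```text
t 12.3 pos [0.5789 0.0888 0.1584] jaw -2.7 tilt -1.0 j6 0.08 w 0.0672 F [-0.1 -1.4 -0.6]
(0.5795, 0.09, 0.026, -2.6) -> [ 0.0006 -0.0013  0.1324] dist 0.132 [(np.float64(-3.143), 'j6~', np.float64(-2.94)), (np.float64(-0.001), 'j6~', np.float64(0.2)), (np.float64(3.141), 'j6~', np.float64(3.34))]
```

View pics/s7z.png

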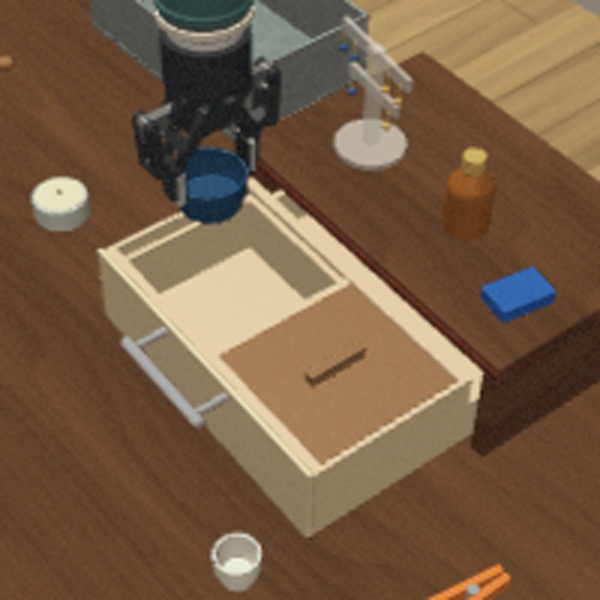

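View pics/t7.png

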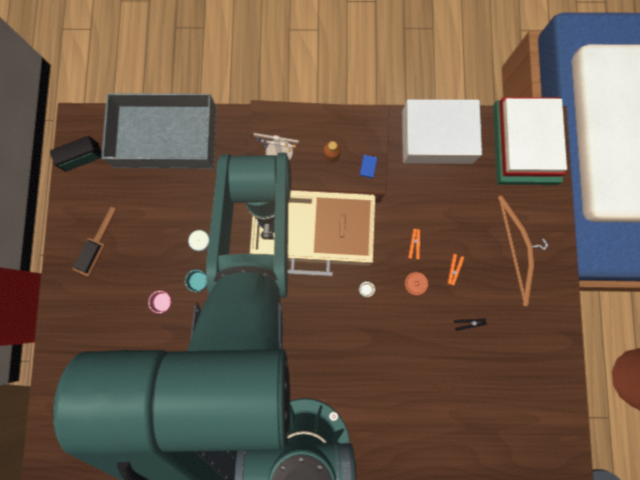

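```bash
cat >> h.py <<'E'
C0=np.array([.578,.057]); ex=np.array([.999,-.045]); ey=np.array([.045,.999])
def bay(x,y,c=None): return (C0 if c is None else c)+x*ex+y*ey
def outline(p,c=None,img=None):
    img=(p['color'] if img is None else img).copy()
    def poly(pts,z,col):
        q=np.array([proj(p,[*bay(a,b,c),z]) for a,b in pts])
        cv2.polylines(img,[np.round(q*16).astype(np.int32)],True,col,1,cv2.LINE_AA,4)
    sq=lambda x0,x1,y0,y1:[(x0,y0),(x1,y0),(x1,y1),(x0,y1)]
    poly(sq(-.074,.074,-.072,.072),.007,(0,0,255))
    poly(sq(-.074,.074,-.072,.072),.072,(0,160,0))
    poly(sq(-.081,.081,-.234,.078),.088,(255,0,0))
    return img
E
python3 - <<'E'
from h import *
p=bot.grab_frame('side'); q=bot.grab_frame('top')
a=outline(p)[180:310,245:390]; b=outline(q)[180:275,240:390]
cv2.imwrite('pics/o1.png',cv2.resize(a,None,fx=4.5,fy=4.5,interpolation=cv2.INTER_CUBIC))
cv2.imwrite('pics/o2.png',cv2.resize(b,None,fx=5,fy=5,interpolation=cv2.INTER_CUBIC))
E
```

```text
(no output)
```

View pics/o1.png

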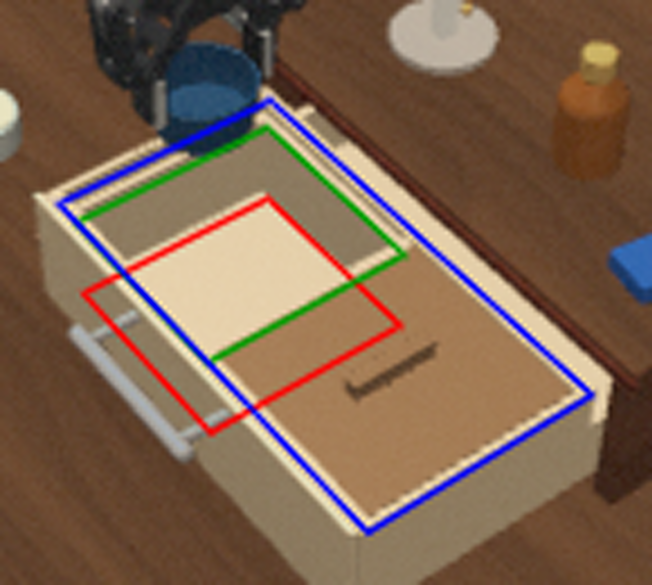

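View pics/o2.png

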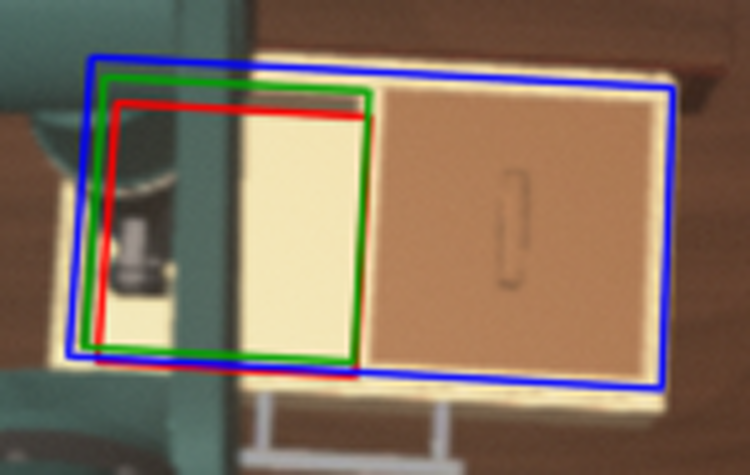

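drive_tool(steps="0 0.005 0.04 0 0.5;0 0.005 0.08 0 0.5;0 0.005 0.11 0 0.5;0 0.005 0.125 0 0.5;0 0.005 0.13 0 0.5;0 0.005 0.13 0 0.5;0 0.005 0.13 0 0.5")

```text
t: 13.1
position: [0.5794, 0.085, 0.0292]
eef_rot: [3.141, -0.072, 0.003]
force: [-0.0, -0.4, 0.1]
gripper_width: 0.0671
```

Run:
```python
from h import *
p=snap('side','s8')
plan()
cv2.imwrite('pics/s8z.png',cv2.resize(p['color'][140:340,220:420],None,fx=3,fy=3,interpolation=cv2.INTER_CUBIC))
```

```text
t 13.15 pos [0.5796 0.0851 0.0295] jaw -2.6 tilt -1.0 j6 0.07 w 0.067 F [ 0.3 -0.1 -1.7]
```

View pics/s8z.png

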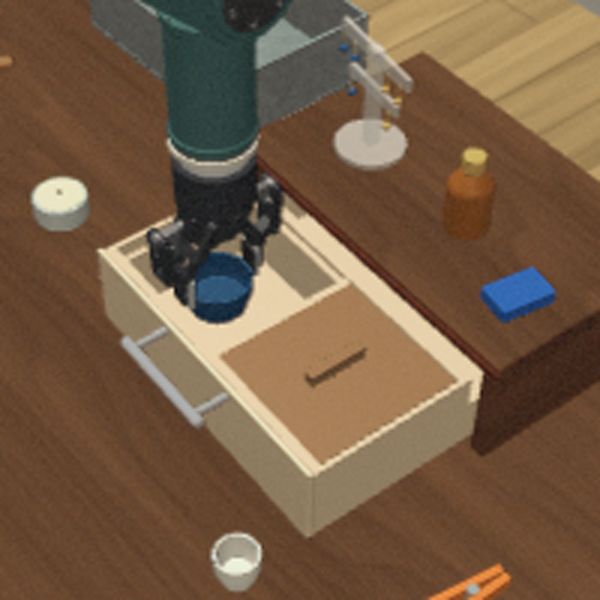

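drive_tool(steps="0 0 0.003 0 0.5;0 0 0.003 0 0.5;0 0 0.003 0 1;0 0 0.003 0 1;0 0 0.003 0 1;0 0 0.003 0 1;0 0 -0.04 0 1;0 0 -0.08 0 1;0 0 -0.12 0 1;0 0 -0.13 0 1;0 0 -0.13 0 1;0 0 -0.13 0 1")

```text
t: 14.35
position: [0.5776, 0.0854, 0.1573]
eef_rot: [3.141, -0.071, -0.002]
force: [-1.1, 0.0, -0.5]
gripper_width: 0.0852
```

Run:
```python
from h import *
p=snap('side','s9');q=snap('top','t9')
cv2.imwrite('pics/s9z.png',cv2.resize(p['color'][140:340,150:420],None,fx=2.8,fy=2.8,interpolation=cv2.INTER_CUBIC))
for c in (q,p):
  for n in ['bowl_large','bowl_medium','bowl_tiny']:
    for d in bot.trace(c,n): 
        r=d['rect'];print(n,np.round(at_z(c,(r[0]+r[2])/2,(r[1]+r[3])/2,.018),4),round(d['score'],2),np.round(c['color'][d['mask']].mean(0)))
plan()
```

```text
bowl_large [ 0.7962 -0.0739  0.018 ] 0.73 [ 48.  84. 129.]
bowl_medium [0.4278 0.2947 0.018 ] 0.97 [139. 142.  91.]
bowl_medium [0.3686 0.402  0.018 ] 0.85 [163. 149. 204.]
bowl_medium [ 0.7605 -0.1745  0.018 ] 0.43 [169.  94.  64.]
bowl_tiny [ 0.4054 -0.168   0.018 ] 0.52 [195. 212. 216.]
bowl_large [0.5813 0.0916 0.018 ] 0.91 [84. 64. 40.]
bowl_large [ 0.813  -0.0972  0.018 ] 0.65 [153.  90.  46.]
bowl_large [ 0.4185 -0.158   0.018 ] 0.35 [146. 164. 171.]
bowl_medium [0.4334 0.3142 0.018 ] 0.87 [ 97. 100.  57.]
bowl_tiny [0.5296 0.5756 0.018 ] 0.59 [48. 66. 89.]
bowl_tiny [ 0.4095 -0.152   0.018 ] 0.57 [151. 168. 174.]
t 14.75 pos [0.5781 0.0854 0.1576] jaw -2.6 tilt -1.0 j6 0.07 w 0.0856 F [ 0.4 -0.2  0.8]
```

View pics/s9z.png

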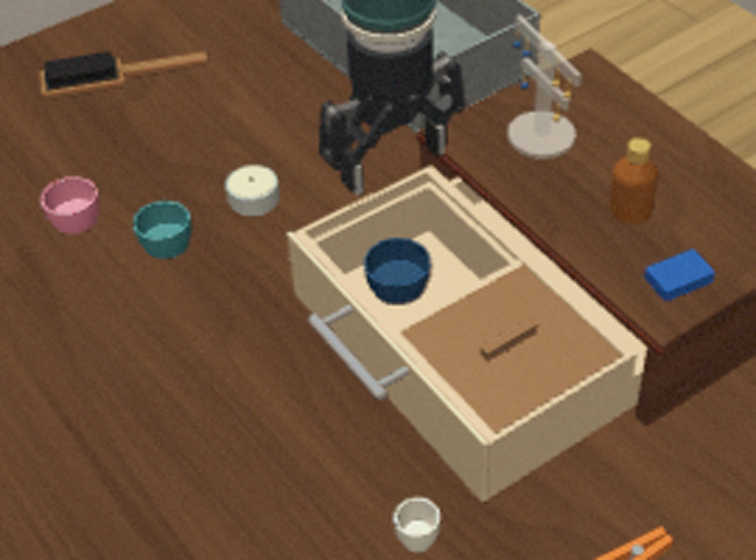

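Run:
```python
from h import *
p=bot.grab_frame('side');q=bot.grab_frame('top')
print(at_z(q,197.5,280.7,.018), at_z(p,207.5,219.5,.018))
hs=lambda c:cv2.cvtColor(c['color'],cv2.COLOR_BGR2HSV)
def blob(c,lo,hi,z,amin=60):
    m=cv2.inRange(hs(c),np.array(lo),np.array(hi)); n,l,s,ct=cv2.connectedComponentsWithStats(m)
    for i in range(1,n):
        if s[i,4]>amin and s[i,2]<60: print(s[i],np.round(at_z(c,s[i,0]+s[i,2]/2-.5,s[i,1]+s[i,3]/2-.5,z),4))
blob(q,(82,80,40),(96,255,255),.018); blob(p,(82,80,40),(96,255,255),.018)
cv2.imwrite('pics/t10z.png',cv2.resize(q['color'][200:330,130:330],None,fx=4,fy=4))
```

```text
[0.42442847 0.29831261 0.018     ] [0.43128796 0.31562516 0.018     ]
[186 270  22  21 336] [0.4263 0.3012 0.018 ]
[317 445  18  27 151] [-0.0303 -0.0567  0.018 ]
[198 212  20  20 323] [0.4269 0.308  0.018 ]
[ 42 252  36  16 261] [0.0305 0.4336 0.018 ]
[ 10 262  23  32 252] [-0.0706  0.4333  0.018 ]
[ 82 327  27  10  64] [0.0189 0.1439 0.018 ]
```

View pics/t10z.png

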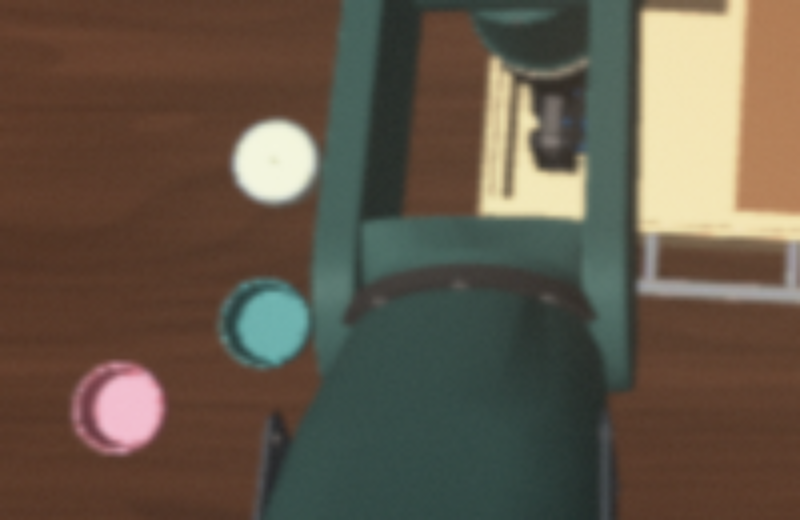

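Run:
```python
from h import *
p=bot.grab_frame('side');q=bot.grab_frame('top')
print(at_z(q,195.9,280.4,.036), at_z(p,208.0,216.8,.036))
plan((.425,.301,.12,-2.6),(.425,.301,.12,60),(.425,.301,.12,20))
```

```text
[0.42409235 0.29860068 0.036     ] [0.43115237 0.3067046  0.036     ]
t 14.95 pos [0.5785 0.0854 0.1582] jaw -2.6 tilt -1.0 j6 0.07 w 0.0852 F [ 0.2 -0.6  0. ]
(0.425, 0.301, 0.12, -2.6) -> [-0.163  -0.2085  0.0382] dist 0.267 [(np.float64(-3.141), 'j6~', np.float64(-2.48)), (np.float64(0.0), 'j6~', np.float64(0.66)), (np.float64(3.142), 'j6~', np.float64(3.8))]
(0.425, 0.301, 0.12, 60) -> [-0.163  -0.2085  0.0382] dist 0.267 [(np.float64(-4.234), 'j6~', np.float64(-3.57)), (np.float64(-1.092), 'j6~', np.float64(-0.43)), (np.float64(2.049), 'j6~', np.float64(2.71))]
(0.425, 0.301, 0.12, 20) -> [-0.163  -0.2085  0.0382] dist 0.267 [(np.float64(-3.536), 'j6~', np.float64(-2.87)), (np.float64(-0.394), 'j6~', np.float64(0.27)), (np.float64(2.748), 'j6~', np.float64(3.41))]
```

drive_tool(steps="-0.1606 -0.21 0.03 0 1;-0.1606 -0.21 0.03 0 1;-0.1606 -0.21 0.03 0 1;-0.1606 -0.21 0.03 0 1;-0.1606 -0.21 0.03 0 1;-0.1606 -0.21 0.03 0 1;-0.1606 -0.21 0.03 0 1;-0.1606 -0.21 0.03 0 1;-0.1606 -0.21 0.06 0 1;-0.1606 -0.21 0.06 0 1;-0.1606 -0.21 0.06 0 1")

```text
t: 16.05
position: [0.4278, 0.3012, 0.0982]
eef_rot: [3.14, -0.073, -0.002]
force: [0.4, 1.1, -0.7]
gripper_width: 0.0854
```

Run:
```python
from h import *
p=snap('side','s11');q=snap('top','t11')
cv2.imwrite('pics/s11z.png',cv2.resize(p['color'][100:250,120:270],None,fx=4,fy=4,interpolation=cv2.INTER_CUBIC))
cv2.imwrite('pics/o3.png',cv2.resize(outline(q,np.array([.578,.055]))[180:275,240:390],None,fx=5,fy=5,interpolation=cv2.INTER_CUBIC))
plan((.4275,.3025,.018,-2.6))
```

```text
t 16.15 pos [0.4286 0.302  0.0991] jaw -2.7 tilt -1.0 j6 0.53 w 0.0857 F [ 0.9 -0.2 -0. ]
(0.4275, 0.3025, 0.018, -2.6) -> [-0.0012 -0.0004  0.0811] dist 0.081 [(np.float64(-3.143), 'j6~', np.float64(-2.48)), (np.float64(-0.001), 'j6~', np.float64(0.66)), (np.float64(3.141), 'j6~', np.float64(3.8))]
```

View pics/s11z.png

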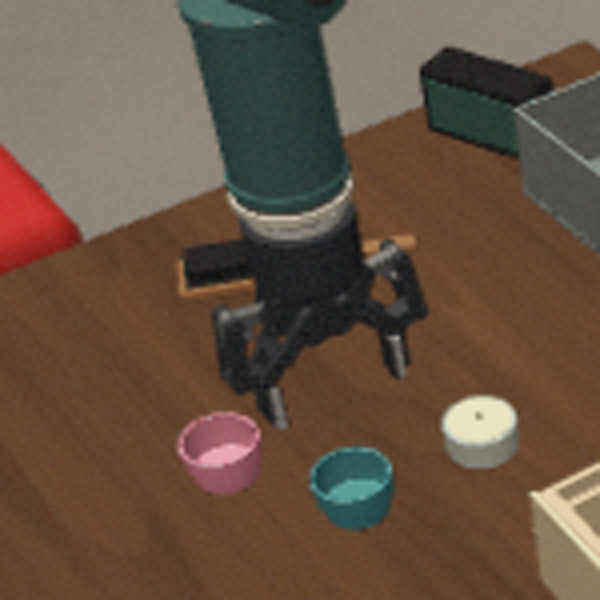

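View pics/o3.png

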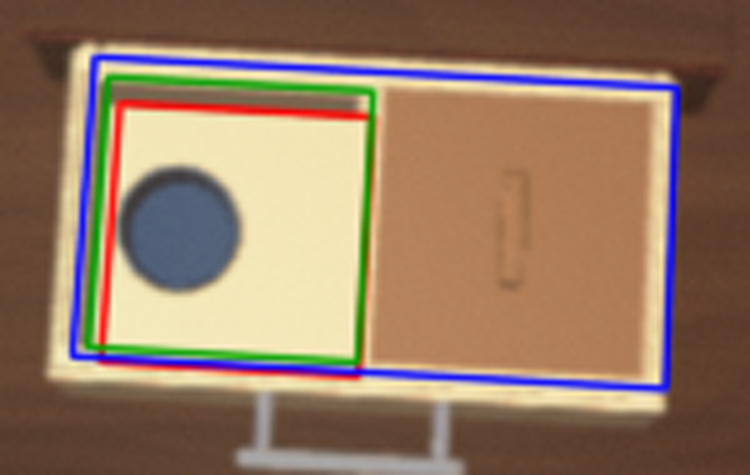

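drive_tool(steps="-0.001 0 0.04 0 1;-0.001 0 0.07 0 1;-0.001 0 0.081 0 1;-0.001 0 0.081 0 1;-0.001 0 0.081 0 0.7;-0.001 0 0.081 0 0.4;-0.001 0 0.081 0 0.4;-0.001 0 0.081 0 0.4;-0.001 0 0.081 0 0.4;-0.001 0 0.081 0 0.4")

```text
t: 17.15
position: [0.4276, 0.303, 0.0192]
eef_rot: [-3.139, 0.071, -0.004]
force: [-0.7, -0.4, 5.9]
gripper_width: 0.057
```

Run:
```python
from h import *
p=snap('side','s12');q=snap('top','t12')
cv2.imwrite('pics/s12z.png',cv2.resize(p['color'][100:250,120:270],None,fx=4,fy=4,interpolation=cv2.INTER_CUBIC))
plan((.5785,.0854,.16,-2.6))
```

```text
t 17.25 pos [0.4277 0.3031 0.0192] jaw -2.6 tilt -1.0 j6 0.53 w 0.0568 F [-1.1 -0.8  5.1]
(0.5785, 0.0854, 0.16, -2.6) -> [ 0.1608  0.2105 -0.1407] dist 0.3 [(np.float64(-3.141), 'j6~', np.float64(-2.95)), (np.float64(0.0), 'j6~', np.float64(0.19)), (np.float64(3.142), 'j6~', np.float64(3.33))]
```

View pics/s12z.png

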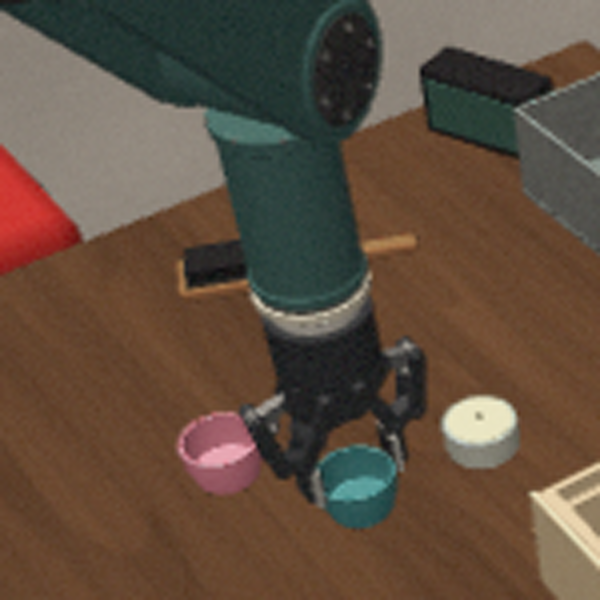

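drive_tool(steps="0 0 -0.03 0 0.4;0 0 -0.07 0 0.4;0 0 -0.11 0 0.4;0 0 -0.14 0 0.4;0.025 0.033 -0.14 0 0.4;0.05 0.065 -0.14 0 0.4;0.075 0.098 -0.14 0 0.4;0.1 0.131 -0.14 0 0.4;0.125 0.164 -0.14 0 0.4;0.15 0.196 -0.14 0 0.4;0.16 0.21 -0.14 0 0.4;0.16 0.21 -0.14 0 0.4;0.16 0.21 -0.14 0 0.4")

```text
t: 18.55
position: [0.5761, 0.086, 0.1577]
eef_rot: [-3.14, 0.072, 0.001]
force: [0.6, -0.4, -0.8]
gripper_width: 0.057
```

Run:
```python
from h import *
p=snap('side','s13');q=snap('top','t13')
cv2.imwrite('pics/s13z.png',cv2.resize(p['color'][160:300,230:390],None,fx=5,fy=4.2857,interpolation=cv2.INTER_CUBIC)[:600])
plan((.5790,.085,.16,-2.6))
print('large rim ctr top', at_z(q,275.8,225.6,.043))
```

```text
t 18.65 pos [0.5756 0.0867 0.1575] jaw -2.5 tilt -1.0 j6 0.07 w 0.0569 F [-0.6  0.1 -1.6]
(0.579, 0.085, 0.16, -2.6) -> [ 0.0034  0.0016 -0.0025] dist 0.005 [(np.float64(-3.14), 'j6~', np.float64(-2.95)), (np.float64(0.001), 'j6~', np.float64(0.19)), (np.float64(3.143), 'j6~', np.float64(3.33))]
large rim ctr top [0.57608726 0.08414347 0.043     ]
```

View pics/s13z.png

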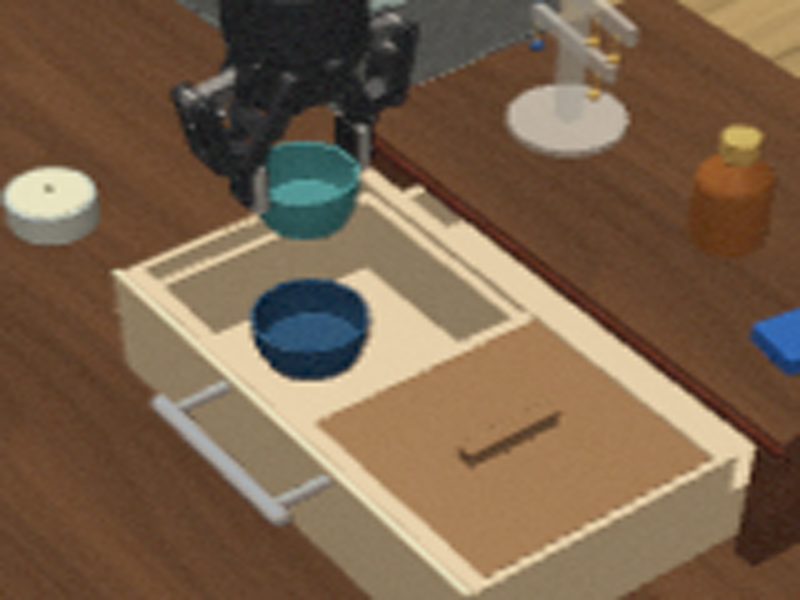

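Run:
```python
from h import *
p=bot.grab_frame('side')
m=at_z(p,292.1,199.1,.174); l=at_z(p,291.8,232.7,.043); print(m,l,l-m)
s=bot.get_state()['position']; print(s)
plan((*(s[:2]+(l-m)[:2]),.042))
```

```text
[0.58369923 0.08505983 0.174     ] [0.58176609 0.09003543 0.043     ] [-0.00193315  0.0049756  -0.131     ]
[0.57568394 0.08679996 0.15742172]
t 18.7 pos [0.5757 0.0868 0.1574] jaw -2.5 tilt -1.0 j6 0.07 w 0.0565 F [ 0.1  0.3 -0.8]
(np.float64(0.5737507960411002), np.float64(0.09177556234109156), 0.042) -> [-0.0021 -0.0049  0.1154] dist 0.116 0
```

drive_tool(steps="0.002 -0.002 0.04 0 0.4;0.002 -0.002 0.075 0 0.4;0.002 -0.002 0.1 0 0.4;0.002 -0.002 0.11 0 0.4;0.002 -0.002 0.115 0 0.4;0.002 -0.002 0.115 0 0.4;0.002 -0.002 0.115 0 0.4")

```text
t: 19.4
position: [0.5798, 0.0877, 0.0435]
eef_rot: [-3.141, 0.07, -0.003]
force: [0.2, -0.1, -1.1]
gripper_width: 0.0566
```

Run:
```python
from h import *
p=snap('side','s14')
cv2.imwrite('pics/s14z.png',cv2.resize(p['color'][180:280,240:360],None,fx=6,fy=6,interpolation=cv2.INTER_CUBIC)[:600])
plan()
```

```text
t 19.45 pos [0.5799 0.0876 0.0436] jaw -2.6 tilt -1.0 j6 0.08 w 0.057 F [-0.7  1.  -1. ]
```

View pics/s14z.png

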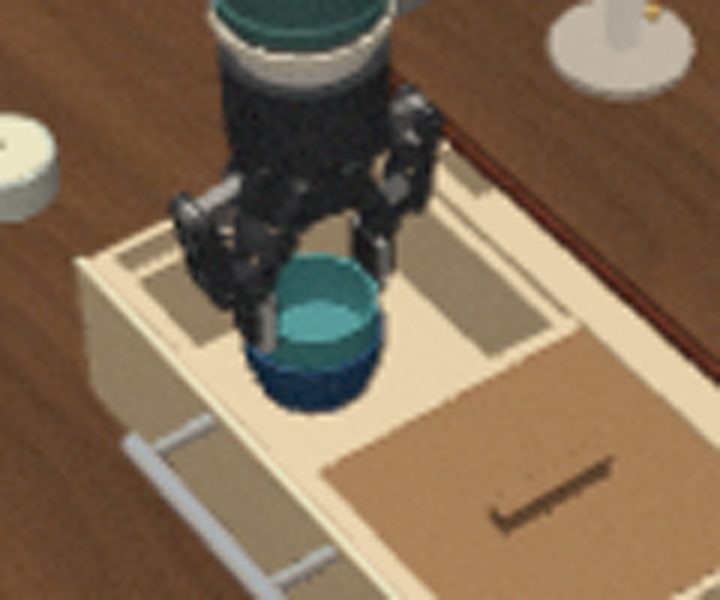

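drive_tool(steps="0 0 0.003 0 0.4;0 0 0.003 0 0.4;0 0 0.003 0 0.75;0 0 0.003 0 0.9;0 0 0.003 0 0.9;0 0 0.003 0 0.9;0 0 -0.04 0 0.9;0 0 -0.08 0 0.9;0 0 -0.115 0 0.9;0 0 -0.115 0 0.9")

```text
t: 20.45
position: [0.5827, 0.0875, 0.1626]
eef_rot: [-3.14, 0.071, -0.015]
force: [1.2, 0.5, 0.2]
gripper_width: 0.077
```

Run:
```python
from h import *
p=snap('side','s15'); q=snap('top','t15')
cv2.imwrite('pics/s15z.png',cv2.resize(p['color'][180:280,240:360],None,fx=6,fy=6,interpolation=cv2.INTER_CUBIC)[:600])
for c,n in ((q,'top'),(p,'side')):
    for d in bot.trace(c,'bowl_tiny'):
        r=d['rect'];print(n,np.round(r),np.round(at_z(c,(r[0]+r[2])/2,(r[1]+r[3])/2,.018),4),round(d['score'],2),np.round(c['color'][d['mask']].mean(0)))
cv2.imwrite('pics/t15z.png',cv2.resize(q['color'][260:320,330:450],None,fx=6,fy=6,interpolation=cv2.INTER_CUBIC)[:600])
plan()
```

```text
top [254. 130. 301. 161.] [0.8132 0.0853 0.018 ] 0.15 [128. 144. 163.]
side [291. 314. 306. 336.] [ 0.4139 -0.1541  0.018 ] 0.58 [152. 169. 175.]
side [281. 224. 304. 238.] [0.6025 0.1152 0.018 ] 0.43 [110. 110.  60.]
t 20.65 pos [0.5779 0.0873 0.1562] jaw -2.6 tilt -1.0 j6 0.08 w 0.0773 F [-0.6 -0.  -0.7]
```

View pics/s15z.png

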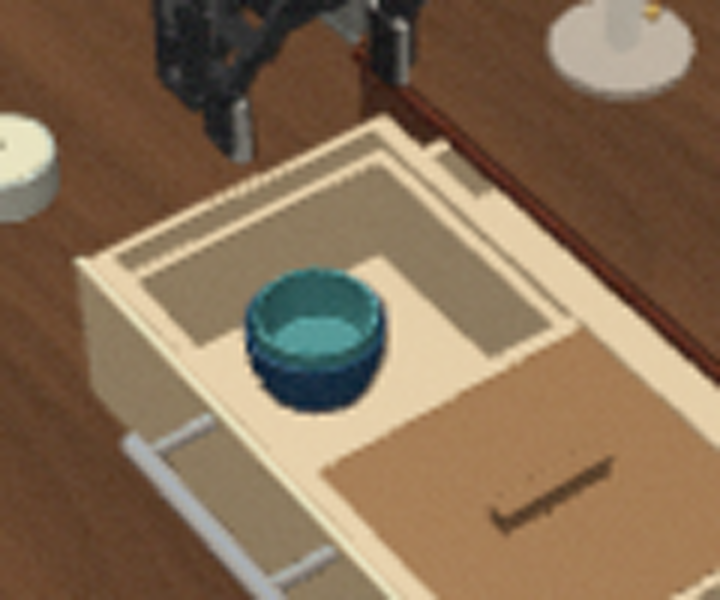

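View pics/t15z.png

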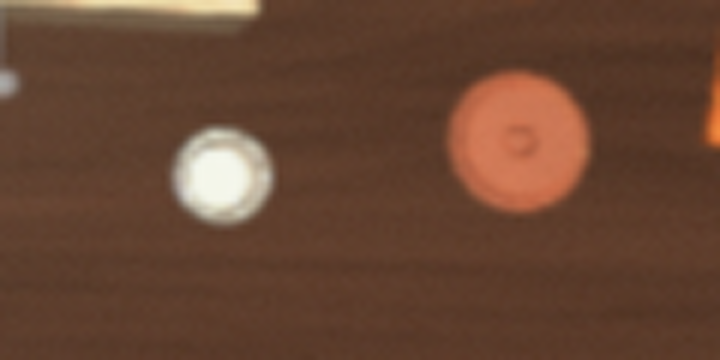

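Run:
```python
from h import *
p=bot.grab_frame('side'); q=bot.grab_frame('top')
a=at_z(q,366.8,288.8,.036);b=at_z(p,298.5,322.3,.036);print(a,b)
m=(a+b)/2
plan((m[0],m[1],.12,-2.6),(m[0],m[1],.02,-2.6))
```

```text
[ 0.40695153 -0.16466681  0.036     ] [ 0.41216975 -0.15793365  0.036     ]
t 20.75 pos [0.5777 0.0873 0.1557] jaw -2.6 tilt -1.0 j6 0.08 w 0.077 F [-0.1 -0.1 -0.3]
(np.float64(0.40956063710411633), np.float64(-0.16130022959714715), 0.12, -2.6) -> [-0.1567  0.2559  0.0363] dist 0.302 [(np.float64(-3.141), 'j6~', np.float64(-3.47)), (np.float64(0.0), 'j6~', np.float64(-0.33)), (np.float64(3.142), 'j6~', np.float64(2.81))]
(np.float64(0.40956063710411633), np.float64(-0.16130022959714715), 0.02, -2.6) -> [-0.1564  0.2559  0.1363] dist 0.329 [(np.float64(-3.141), 'j6~', np.float64(-3.47)), (np.float64(0.0), 'j6~', np.float64(-0.33)), (np.float64(3.142), 'j6~', np.float64(2.81))]
```

drive_tool(steps="-0.157 0.256 0.02 0 0.7;-0.157 0.256 0.02 0 0.7;-0.157 0.256 0.02 0 0.7;-0.157 0.256 0.02 0 0.7;-0.157 0.256 0.02 0 0.7;-0.157 0.256 0.02 0 0.7;-0.157 0.256 0.02 0 0.7;-0.157 0.256 0.02 0 0.7;-0.157 0.256 0.07 0 0.7;-0.157 0.256 0.07 0 0.7;-0.157 0.256 0.07 0 0.7")

```text
t: 21.85
position: [0.41, -0.1595, 0.0867]
eef_rot: [-3.139, 0.067, 0.006]
force: [0.3, 0.1, -0.2]
gripper_width: 0.0597
```

Run:
```python
from h import *
p=snap('side','s16')
cv2.imwrite('pics/s16z.png',cv2.resize(p['color'][230:380,230:380],None,fx=4,fy=4,interpolation=cv2.INTER_CUBIC)[:600])
plan((.4095,-.1613,.02,-2.6))
```

```text
t 21.9 pos [ 0.411  -0.1602  0.0878] jaw -2.5 tilt -1.0 j6 -0.49 w 0.0597 F [ 0.2  1.4 -0.3]
(0.4095, -0.1613, 0.02, -2.6) -> [-0.0014  0.0012  0.0678] dist 0.068 [(np.float64(-3.139), 'j6~', np.float64(-3.47)), (np.float64(0.002), 'j6~', np.float64(-0.33)), (np.float64(3.144), 'j6~', np.float64(2.81))]
```

View pics/s16z.png

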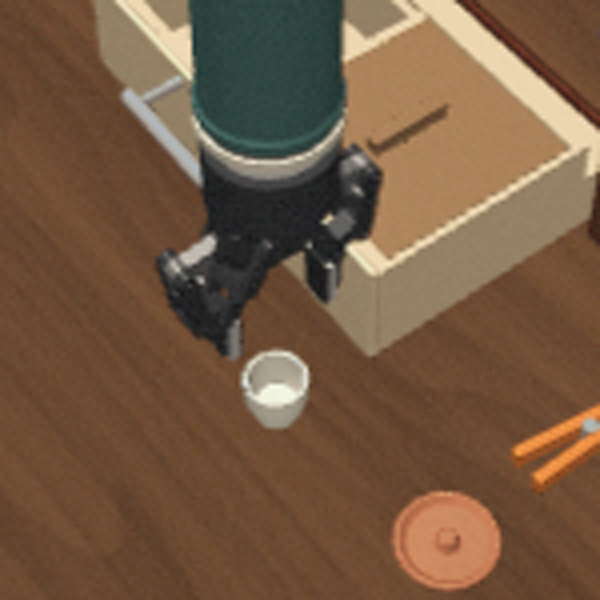

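drive_tool(steps="-0.001 0.001 0 0.15 0.7;-0.001 0.001 0 0.3 0.7;-0.001 0.001 0 0.45 0.7;-0.001 0.001 0 0.6 0.7;-0.001 0.001 0 0.75 0.7;-0.001 0.001 0 0.9 0.7;-0.001 0.001 0 1.05 0.7;-0.001 0.001 0 1.2 0.7;-0.001 0.001 0.03 1.2 0.7;-0.001 0.001 0.055 1.2 0.7;-0.001 0.001 0.068 1.2 0.7;-0.001 0.001 0.068 1.2 0.7;-0.001 0.001 0.068 1.2 0.5;-0.001 0.001 0.068 1.2 0.3;-0.001 0.001 0.068 1.2 0.3;-0.001 0.001 0.068 1.2 0.3;-0.001 0.001 0.068 1.2 0.3;-0.001 0.001 0.068 1.2 0.3")

```text
t: 23.7
position: [0.4109, -0.1626, 0.0212]
eef_rot: [-2.552, 1.831, -0.005]
force: [-1.0, 1.8, 7.4]
gripper_width: 0.0375
```

Run:
```python
from h import *
p=snap('side','s17')
cv2.imwrite('pics/s17z.png',cv2.resize(p['color'][230:380,230:380],None,fx=4,fy=4,interpolation=cv2.INTER_CUBIC)[:600])
plan()
```

```text
t 23.75 pos [ 0.4109 -0.1626  0.0212] jaw -71.3 tilt -0.99999 j6 0.71 w 0.0372 F [0.9 2.  6.9]
```

View pics/s17z.png

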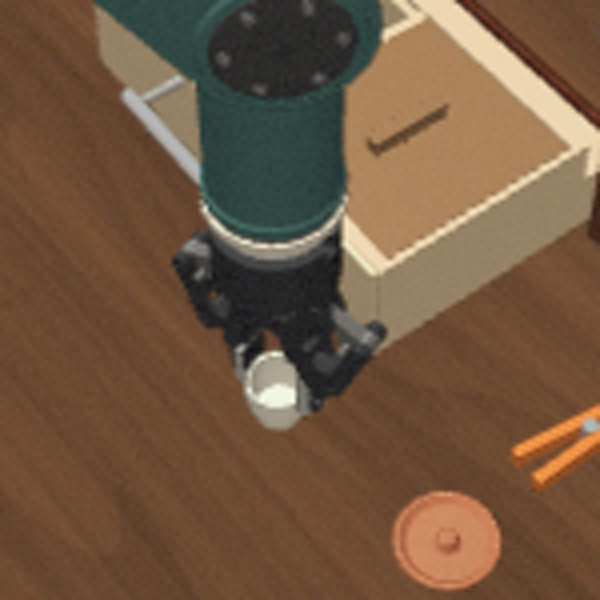

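drive_tool(steps="0 0 -0.04 0 0.3;0 0 -0.08 0 0.3;0 0 -0.11 0 0.3;0 0 -0.135 0 0.3;-0.023 -0.03 -0.135 -0.15 0.3;-0.046 -0.06 -0.135 -0.3 0.3;-0.068 -0.09 -0.135 -0.45 0.3;-0.09 -0.12 -0.135 -0.6 0.3;-0.115 -0.15 -0.135 -0.75 0.3;-0.137 -0.18 -0.135 -0.9 0.3;-0.16 -0.21 -0.135 -1.05 0.3;-0.182 -0.239 -0.135 -1.2 0.3;-0.182 -0.239 -0.135 -1.2 0.3;-0.182 -0.239 -0.135 -1.2 0.3")

```text
t: 25.15
position: [0.5779, 0.0873, 0.1554]
eef_rot: [3.14, -0.07, 0.002]
force: [-1.0, -0.5, 0.2]
gripper_width: 0.0371
```

Run:
```python
from h import *
p=snap('side','s18')
cv2.imwrite('pics/s18z.png',cv2.resize(p['color'][180:280,240:360],None,fx=6,fy=6,interpolation=cv2.INTER_CUBIC)[:600])
plan((.579,.0865,.048,-2.6))
```

```text
t 25.2 pos [0.5772 0.0865 0.1551] jaw -2.6 tilt -1.0 j6 0.08 w 0.0377 F [ 0.4 -1.1 -1.3]
(0.579, 0.0865, 0.048, -2.6) -> [ 1.800e-03 -1.000e-04  1.071e-01] dist 0.107 [(np.float64(-3.142), 'j6~', np.float64(-2.95)), (np.float64(-0.0), 'j6~', np.float64(0.19)), (np.float64(3.141), 'j6~', np.float64(3.34))]
```

View pics/s18z.png

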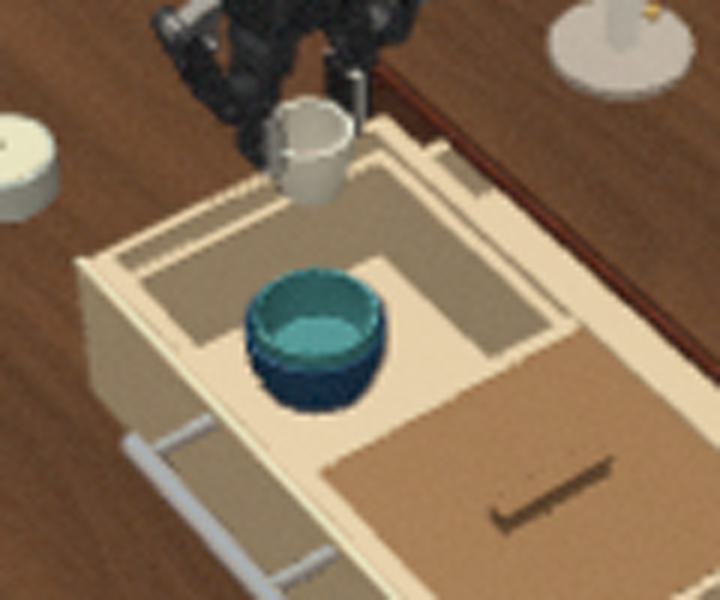

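drive_tool(steps="0.001 0 0.04 0 0.3;0.001 0 0.075 0 0.3;0.001 0 0.095 0 0.3;0.001 0 0.105 0 0.3;0.001 0 0.105 0 0.3;0.001 0 0.105 0 0.3;0.001 0 0.105 0 0.3")

```text
t: 25.9
position: [0.5788, 0.086, 0.0501]
eef_rot: [3.141, -0.073, 0.001]
force: [-0.2, 0.1, -0.4]
gripper_width: 0.0368
```

Run:
```python
from h import *
p=snap('side','s19')
cv2.imwrite('pics/s19z.png',cv2.resize(p['color'][180:280,240:360],None,fx=6,fy=6,interpolation=cv2.INTER_CUBIC)[:600])
plan()
```

```text
t 25.95 pos [0.5787 0.0861 0.05  ] jaw -2.6 tilt -1.0 j6 0.08 w 0.0371 F [ 0.4 -2.3  2.5]
```

View pics/s19z.png

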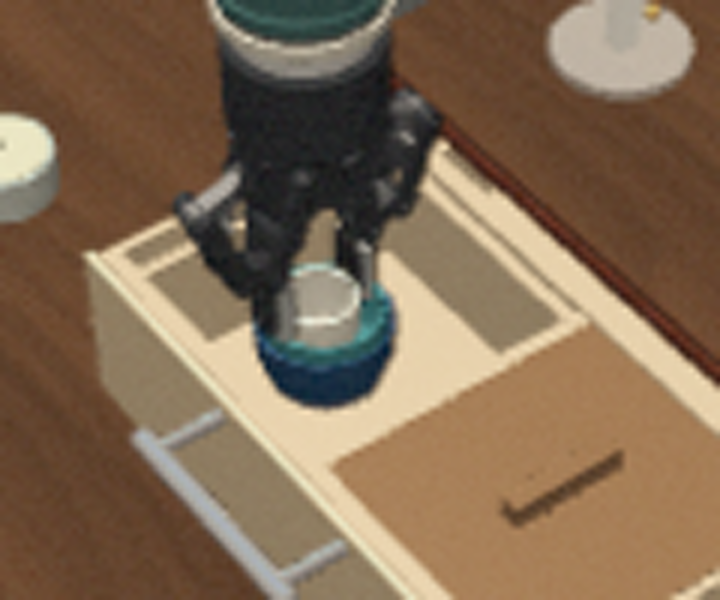

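drive_tool(steps="0 0 0 0 0.45;0 0 0 0 0.55;0 0 0 0 0.6;0 0 0 0 0.6;0 0 -0.02 0 0.6;0 0 -0.06 0 0.6;0 0 -0.1 0 0.6;0 0 -0.105 0 0.6;0 0 -0.105 0 0.6")

```text
t: 26.85
position: [0.5799, 0.0867, 0.1559]
eef_rot: [-3.141, 0.071, -0.006]
force: [-0.6, -0.4, -1.1]
gripper_width: 0.0512
```

Run:
```python
from h import *
p=snap('side','s20');q=snap('top','t20')
cv2.imwrite('pics/s20z.png',cv2.resize(p['color'][180:280,240:360],None,fx=6,fy=6,interpolation=cv2.INTER_CUBIC)[:600])
a=cv2.imread('pics/s15.png').astype(float);print('shift', [cv2.phaseCorrelate(a[210:290,280:380,1],p['color'][210:290,280:380,1].astype(float))])
plan()
```

```text
shift [((1.065463657013396, -0.4039984952170883), 0.9554751956764935)]
t 26.95 pos [0.5778 0.0866 0.1534] jaw -2.6 tilt -1.0 j6 0.08 w 0.0512 F [-1.2  0.4  0.2]
```

View pics/s20z.png

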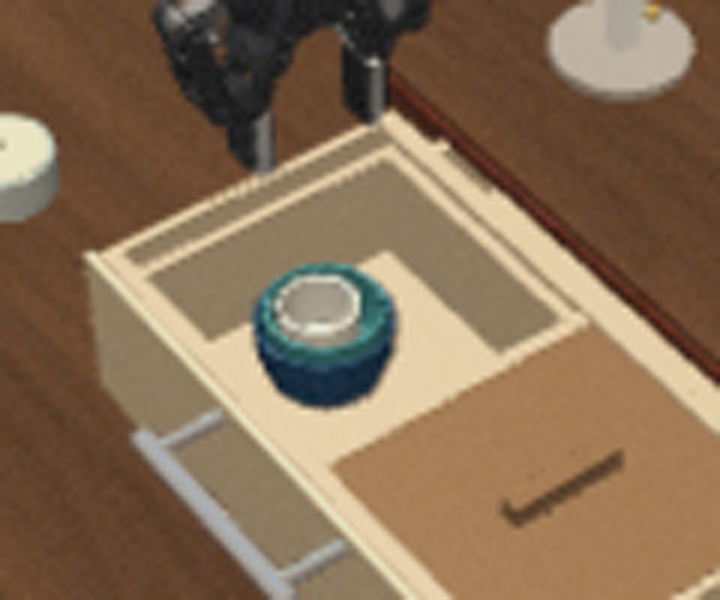

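```bash
cat >> h.py <<'E'
def pegs(c,z=.012,roi=None,show=True):
    h=cv2.cvtColor(c['color'],cv2.COLOR_BGR2HSV)
    m=cv2.inRange(h,np.array((6,150,120)),np.array((16,255,255)))
    m=cv2.morphologyEx(m,cv2.MORPH_CLOSE,np.ones((7,7)))
    n,l,s,ct=cv2.connectedComponentsWithStats(m); out=[]
    for i in range(1,n):
        if 80<s[i,4]<900 and max(s[i,2],s[i,3])<60:
            ys,xs=np.nonzero(l==i); P=np.array([at_z(c,x,y,z)[:2] for x,y in zip(xs,ys)])
            (cx,cy),(w,hh),a=cv2.minAreaRect(P.astype(np.float32)*1000)
            ang=a if w>hh else a+90
            out.append((round(cx/1000,4),round(cy/1000,4),round(wrap(np.radians(ang))*57.3,1),round(max(w,hh)),round(min(w,hh)),s[i].tolist()))
    return out
E
python3 - <<'E'
from h import *
q=bot.grab_frame('top');p=bot.grab_frame('side')
for c in (q,p):
    for o in pegs(c): print(o)
    print()
cv2.imwrite('pics/t21z.png',cv2.resize(q['color'][215:300,390:480],None,fx=7,fy=7,interpolation=cv2.INTER_CUBIC)[:600])
E
```

```text
(0.8056, -0.0645, np.float64(-7.6), 41, 37, [324, 142, 14, 15, 130])
(0.5727, -0.5996, np.float64(24.8), 65, 18, [514, 222, 14, 22, 94])
(0.5353, -0.2987, np.float64(-1.3), 87, 33, [408, 228, 13, 32, 342])
(0.4963, -0.4448, np.float64(-18.4), 88, 34, [460, 242, 18, 33, 342])
(0.4793, -0.6145, np.float64(-5.0), 91, 18, [526, 248, 8, 34, 177])
(0.4246, -0.3018, np.float64(-1.4), 63, 60, [405, 272, 23, 24, 436])

(0.894, 0.0583, np.float64(-58.1), 45, 43, [369, 196, 15, 10, 107])
(0.5352, -0.2971, np.float64(-2.4), 89, 34, [357, 328, 34, 25, 373])
(0.4264, -0.2994, np.float64(-83.9), 61, 59, [328, 353, 28, 25, 258])
(0.496, -0.4466, np.float64(-13.8), 89, 32, [389, 380, 39, 25, 465])
```

View pics/t21z.png

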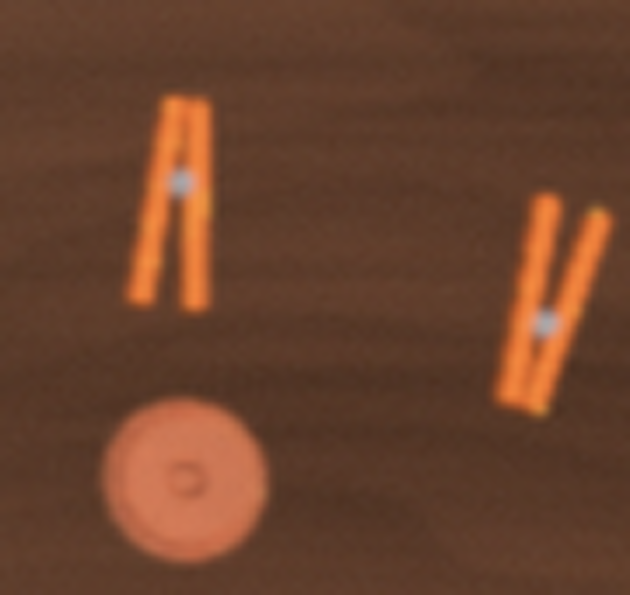

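Run:
```python
from h import *
q=bot.grab_frame('top');
f=lambda u,v:at_z(q,390+u/7-.4,215+v/7-.4,.014)[:2]
for nm,a,b in (('A',(187,97),(168,305)),('B',(522,408),(572,203))):
    A,B=f(*a),f(*b); print(nm,'jaws',A,'tail',B,'mid',(A+B)/2,'len',np.linalg.norm(A-B),'ang',np.degrees(np.arctan2(*(A-B)[::-1])))
plan((.535,-.298,.1,-94),(.496,-.4457,.1,-105))
# tray shift estimate
for dx in (0,.002,.004,.006):
    print(dx,np.array(proj(bot.grab_frame('side'),[.578+dx,.055-.045*dx,.08]))-0)
```

```text
A jaws [ 0.57689121 -0.30560128] tail [ 0.49366231 -0.29632294] mid [ 0.53527676 -0.30096211] len 0.08374448049197278 ang -6.361054889833358
B jaws [ 0.4546488  -0.43371582] tail [ 0.53592556 -0.45636496] mid [ 0.49528718 -0.44504039] len 0.08437354050189941 ang 164.42860830105533
t 27.1 pos [0.5775 0.0866 0.1526] jaw -2.6 tilt -0.99999 j6 0.08 w 0.0509 F [ 0.  -0.3 -0.5]
(0.535, -0.298, 0.1, -94) -> [-0.025   0.3861  0.0528] dist 0.39 [(np.float64(-4.688), 'j6~', np.float64(-5.15)), (np.float64(-1.546), 'j6~', np.float64(-2.01)), (np.float64(1.596), 'j6~', np.float64(1.13))]
(0.496, -0.4457, 0.1, -105) -> [-0.0573  0.5354  0.053 ] dist 0.541 [(np.float64(-4.496), 'j6~', np.float64(-5.18)), (np.float64(-1.354), 'j6~', np.float64(-2.04)), (np.float64(1.788), 'j6~', np.float64(1.1))]
0 [298.00884979 230.99441892]
0.002 [298.59540634 230.69044675]
0.004 [299.18118139 230.38687957]
0.006 [299.76617649 230.08371659]
```

drive_tool(steps="-0.001 0.03 0.03 0.15 0.5;-0.004 0.07 0.03 0.3 0.5;-0.006 0.11 0.03 0.45 0.5;-0.009 0.15 0.03 0.6 0.5;-0.012 0.19 0.04 0.75 0.5;-0.015 0.23 0.05 0.9 0.5;-0.018 0.27 0.06 1.05 0.5;-0.02 0.31 0.07 1.2 0.5;-0.023 0.35 0.08 1.35 0.5;-0.025 0.387 0.09 1.5 0.5;-0.025 0.387 0.09 1.61 0.5;-0.025 0.387 0.09 1.61 0.5;-0.025 0.387 0.09 1.61 0.5;-0.025 0.387 0.09 1.61 0.5")

```text
t: 28.7
position: [0.5364, -0.298, 0.0644]
eef_rot: [2.13, -2.31, -0.0]
force: [-0.3, -0.5, -0.0]
gripper_width: 0.0433
```

Run:
```python
from h import *
p=snap('side','s22')
cv2.imwrite('pics/s22z.png',cv2.resize(p['color'][270:400,310:440],None,fx=4.6,fy=4.6,interpolation=cv2.INTER_CUBIC)[:600])
plan((.5352,-.299,.004,-95))
for o in pegs(p): print(o)
```

```text
t 28.75 pos [ 0.5365 -0.298   0.0645] jaw -94.7 tilt -1.0 j6 1.03 w 0.043 F [-0.3  1.1  0.1]
(0.5352, -0.299, 0.004, -95) -> [0.0011 0.0013 0.0605] dist 0.061 [(np.float64(-3.136), 'j6~', np.float64(-1.99)), (np.float64(0.006), 'j6~', np.float64(1.15)), (np.float64(3.148), 'j6~', np.float64(4.29))]
(0.5338, -0.2982, np.float64(-4.2), 84, 34, [357, 331, 33, 22, 339])
(0.4961, -0.4461, np.float64(-13.8), 89, 33, [389, 380, 39, 25, 474])
(0.7745, -0.7776, np.float64(-4.1), 132, 18, [595, 413, 38, 36, 278])
```

View pics/s22z.png

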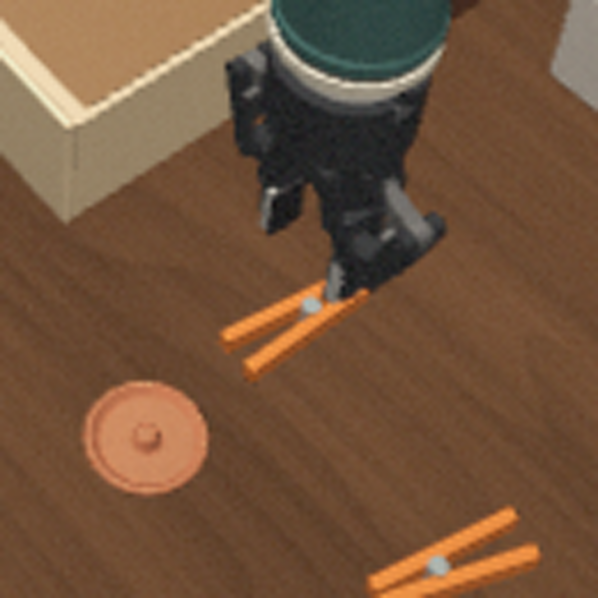

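drive_tool(steps="0.001 0.001 0.03 0.006 0.5;0.001 0.001 0.05 0.006 0.5;0.001 0.001 0.059 0.006 0.5;0.001 0.001 0.059 0.006 0.5;0.001 0.001 0.059 0.006 0.3;0.001 0.001 0.059 0.006 0.15;0.001 0.001 0.059 0.006 0.1;0.001 0.001 0.059 0.006 0.1;0.001 0.001 0.059 0.006 0.1;0.001 0.001 0.059 0.006 0.1")

```text
t: 29.75
position: [0.5362, -0.3003, 0.0066]
eef_rot: [-2.119, 2.319, -0.003]
force: [-0.1, 0.5, 5.8]
gripper_width: 0.0213
```

drive_tool(steps="0 0 -0.03 0 0.1;0 0 -0.07 0 0.1;0 0 -0.11 0 0.1;0 0 -0.14 0 0.1;0 0 -0.14 0 0.1")

```text
t: 30.25
position: [0.5381, -0.3019, 0.1506]
eef_rot: [-2.118, 2.318, -0.015]
force: [0.3, -1.0, 0.4]
gripper_width: 0.0212
```

Run:
```python
from h import *
p=snap('side','s23')
cv2.imwrite('pics/s23z.png',cv2.resize(p['color'][200:400,280:480],None,fx=3,fy=3,interpolation=cv2.INTER_CUBIC)[:600])
c=np.array([.5815,.0545]); t=bay(-.02,-.038,c); print(t)
plan((*t,.145,-92.6),(*t,.032,-92.6))
```

```text
[0.55981  0.017438]
t 30.3 pos [ 0.5368 -0.3009  0.1481] jaw -95.2 tilt -0.99998 j6 1.04 w 0.0212 F [-0.8 -0.1 -0.6]
(np.float64(0.55981), np.float64(0.017438000000000002), 0.145, -92.6) -> [-0.3192  0.0058  0.0021] dist 0.319 [(np.float64(-3.186), 'j6~', np.float64(-1.49)), (np.float64(-0.045), 'j6~', np.float64(1.65)), (np.float64(3.097), 'j6~', np.float64(4.79))]
(np.float64(0.55981), np.float64(0.017438000000000002), 0.032, -92.6) -> [-0.3195  0.0063  0.1151] dist 0.34 [(np.float64(-3.186), 'j6~', np.float64(-1.49)), (np.float64(-0.045), 'j6~', np.float64(1.65)), (np.float64(3.097), 'j6~', np.float64(4.79))]
```

View pics/s23z.png

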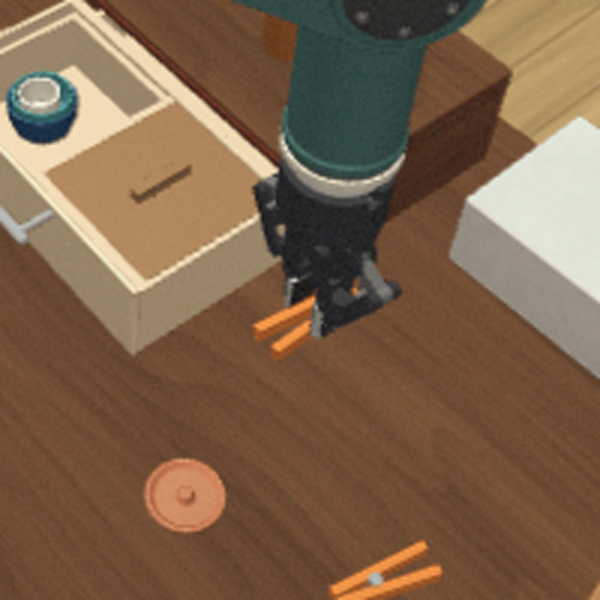

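drive_tool(steps="-0.04 0 0 -0.01 0.1;-0.08 0.001 0 -0.01 0.1;-0.12 0.002 0 -0.02 0.1;-0.16 0.003 0 -0.02 0.1;-0.2 0.004 0 -0.03 0.1;-0.24 0.005 0 -0.04 0.1;-0.28 0.006 0 -0.045 0.1;-0.31 0.006 0 -0.045 0.1;-0.319 0.006 0 -0.045 0.1;-0.319 0.006 0 -0.045 0.1;-0.319 0.006 0.03 -0.045 0.1;-0.319 0.006 0.06 -0.045 0.1;-0.319 0.006 0.06 -0.045 0.1;-0.319 0.006 0.06 -0.045 0.1")

```text
t: 31.7
position: [0.5573, 0.0173, 0.0849]
eef_rot: [2.168, -2.271, -0.002]
force: [1.3, 0.6, -0.7]
gripper_width: 0.0212
```

Run:
```python
from h import *
p=snap('side','s24')
cv2.imwrite('pics/s24z.png',cv2.resize(p['color'][160:310,240:390],None,fx=4,fy=4,interpolation=cv2.INTER_CUBIC)[:600])
c=np.array([.5815,.0545]); t=bay(-.02,-.038,c)
plan((*t,.03,-92.6))
```

```text
t 31.75 pos [0.5584 0.0174 0.0858] jaw -92.7 tilt -1.0 j6 1.53 w 0.0207 F [ 0.6 -1.   0.8]
(np.float64(0.55981), np.float64(0.017438000000000002), 0.03, -92.6) -> [-0.0002 -0.0014  0.0558] dist 0.056 [(np.float64(-3.143), 'j6~', np.float64(-1.49)), (np.float64(-0.001), 'j6~', np.float64(1.65)), (np.float64(3.141), 'j6~', np.float64(4.79))]
```

View pics/s24z.png

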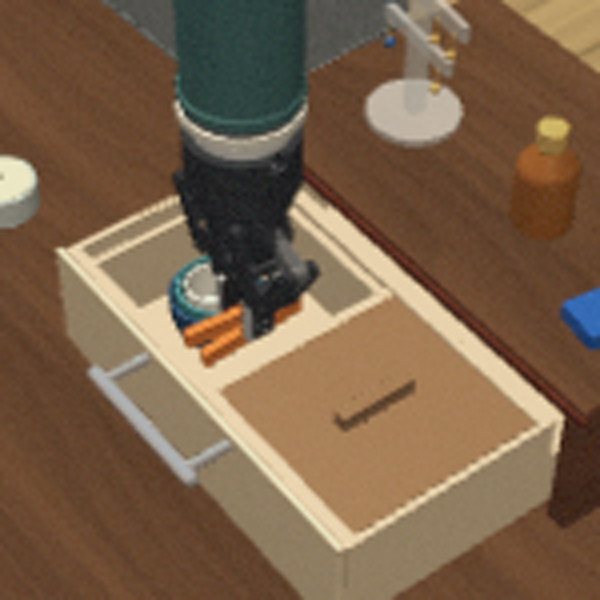

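drive_tool(steps="0 -0.001 0.025 0 0.1;0 -0.001 0.045 0 0.1;0 -0.001 0.055 0 0.1;0 -0.001 0.055 0 0.1;0 -0.001 0.055 0 0.1")

```text
t: 32.25
position: [0.5692, 0.0175, 0.038]
eef_rot: [-2.162, 2.261, -0.024]
force: [1.6, 3.2, 39.6]
gripper_width: 0.0208
```

Run:
```python
from h import *
p=snap('side','s25')
cv2.imwrite('pics/s25z.png',cv2.resize(p['color'][160:310,240:390],None,fx=4,fy=4,interpolation=cv2.INTER_CUBIC)[:600])
plan()
```

```text
t 32.3 pos [0.5691 0.0175 0.038 ] jaw -92.6 tilt -0.9998 j6 1.53 w 0.0212 F [ 1.7  4.2 38.6]
```

View pics/s25z.png

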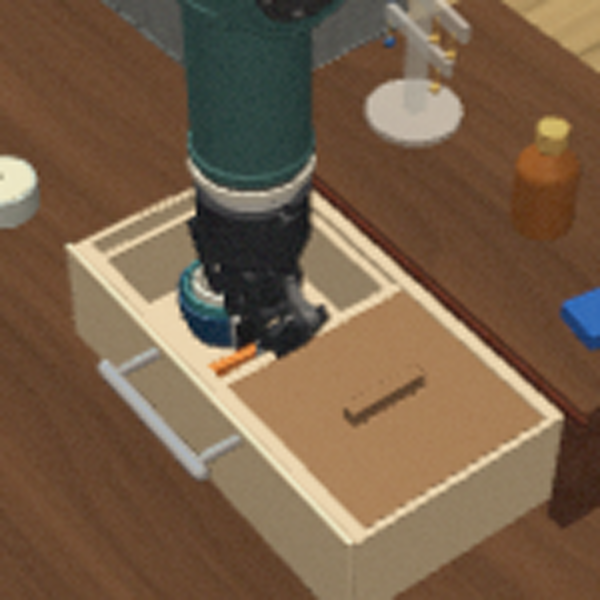

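drive_tool(steps="0 0 -0.014 0 0.1;0 0 -0.014 0 0.1;0 0 -0.014 0 0.1")

```text
t: 32.6
position: [0.5595, 0.0181, 0.0452]
eef_rot: [-2.17, 2.271, -0.002]
force: [0.2, 0.2, -0.3]
gripper_width: 0.0209
```

Run:
```python
from h import *
p=snap('side','s26');q=snap('top','t26')
cv2.imwrite('pics/s26z.png',cv2.resize(p['color'][180:280,240:360],None,fx=6,fy=6,interpolation=cv2.INTER_CUBIC)[:600])
cv2.imwrite('pics/t26z.png',cv2.resize(q['color'][170:310,220:420],None,fx=4,fy=4,interpolation=cv2.INTER_CUBIC)[:600])
plan()
```

```text
t 32.7 pos [0.5584 0.0182 0.044 ] jaw -92.6 tilt -1.0 j6 1.53 w 0.0209 F [-0.6  0.7 -0.7]
```

View pics/s26z.png

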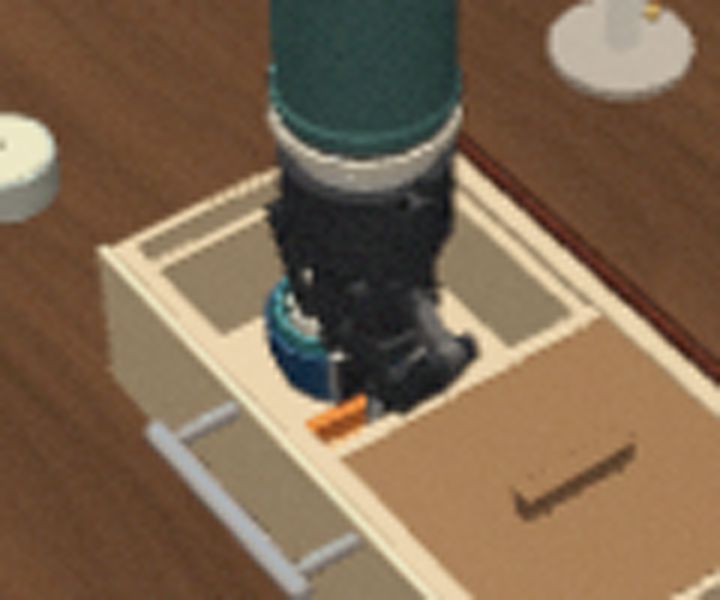

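View pics/t26z.png

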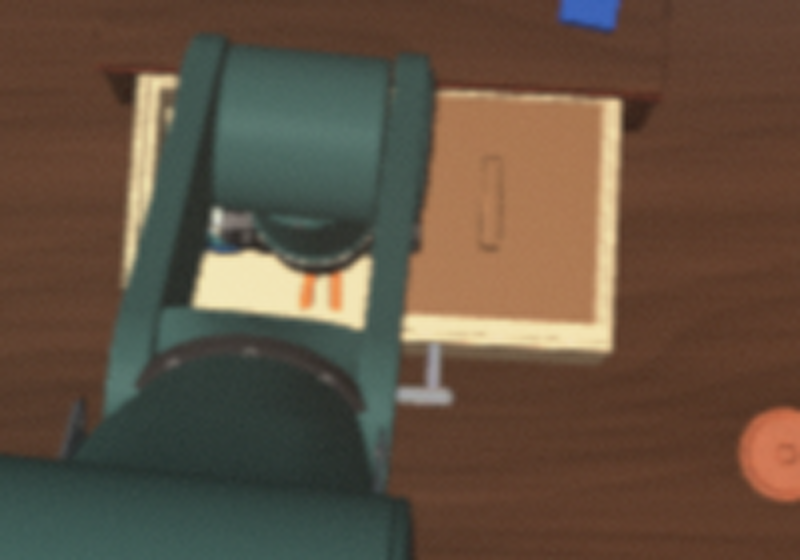

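drive_tool(steps="0.001 -0.01 0 0 0.1;0.001 -0.01 0 0 0.1;0.001 -0.01 0 0 0.1;0.001 -0.01 0 0 0.36;0.001 -0.01 0 0 0.36;0.001 -0.01 0 0 0.36;0.001 -0.01 0 0 0.36;0.001 -0.01 -0.04 0 0.36;0.001 -0.01 -0.08 0 0.36;0.001 -0.01 -0.12 0 0.36;0.001 -0.01 -0.12 0 0.36")

```text
t: 33.8
position: [0.573, 0.0165, 0.1698]
eef_rot: [-2.167, 2.266, -0.013]
force: [0.9, -0.5, -0.2]
gripper_width: 0.0306
```

Run:
```python
from h import *
p=snap('side','s27');q=snap('top','t27')
cv2.imwrite('pics/s27z.png',cv2.resize(p['color'][180:280,240:360],None,fx=6,fy=6,interpolation=cv2.INTER_CUBIC)[:600])
plan()
```

```text
t 33.9 pos [0.5695 0.0167 0.1652] jaw -92.6 tilt -1.0 j6 1.52 w 0.0312 F [-0.3  0.1 -0.1]
```

View pics/s27z.png

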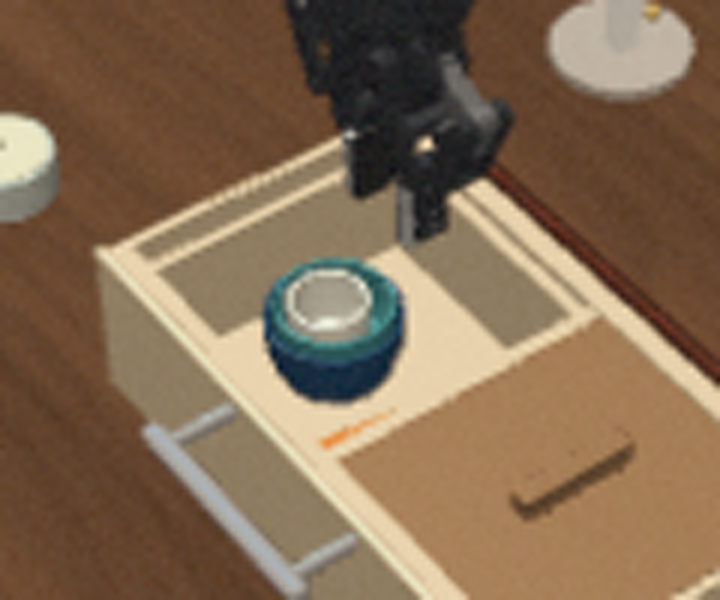

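Run:
```python
from h import *
p=bot.grab_frame('side');q=bot.grab_frame('top')
a=cv2.imread('pics/s15.png').astype(float)
for r in ((230,300,300,380),):
    print('shift', cv2.phaseCorrelate(a[230:300,305:385,1].copy(),p['color'][230:300,305:385,1].astype(float)))
for o in pegs(q)+pegs(p): print(o)
plan((.4957,-.4455,.09,-104.5),(.4957,-.4455,.005,-104.5))
```

```text
shift ((0.13152061391014058, -0.2193937376984323), 0.5993286278043369)
(0.8027, -0.0638, np.float64(48.6), 41, 33, [324, 142, 13, 15, 125])
(0.5541, 0.0247, np.float64(-10.2), 50, 23, [292, 227, 10, 19, 131])
(0.4963, -0.4448, np.float64(-18.4), 88, 34, [460, 242, 18, 33, 341])
(0.4691, -0.6086, np.float64(-11.3), 127, 28, [521, 245, 13, 47, 151])
(0.4245, -0.3004, np.float64(-1.4), 63, 63, [404, 272, 24, 24, 441])
(0.8968, 0.0592, np.float64(-45.4), 45, 44, [369, 196, 15, 10, 120])
(0.4241, -0.2988, np.float64(58.1), 61, 55, [328, 353, 26, 25, 202])
(0.4959, -0.4469, np.float64(-13.2), 89, 32, [389, 380, 39, 25, 466])
t 34.0 pos [0.5678 0.0169 0.1631] jaw -92.6 tilt -1.0 j6 1.52 w 0.0311 F [-0.5 -0.2  0. ]
(0.4957, -0.4455, 0.09, -104.5) -> [0.4651 0.051  0.0733] dist 0.474 [(np.float64(-2.934), 'j6~', np.float64(-2.05)), (np.float64(0.208), 'j6~', np.float64(1.09)), (np.float64(3.349), 'j6~', np.float64(4.23))]
(0.4957, -0.4455, 0.005, -104.5) -> [0.4651 0.0508 0.1583] dist 0.494 [(np.float64(-2.934), 'j6~', np.float64(-2.05)), (np.float64(0.208), 'j6~', np.float64(1.09)), (np.float64(3.349), 'j6~', np.float64(4.23))]
```

drive_tool(steps="0.01 0.03 0 -0.15 0.36;0.02 0.06 0 -0.3 0.36;0.03 0.09 0 -0.45 0.36;0.035 0.1085 0 -0.6 0.36;0.035 0.1085 0 -0.75 0.36;0.035 0.1085 0 -0.9 0.36;0.035 0.1085 0 -1.05 0.36;0.035 0.1085 0 -1.2 0.36;0.035 0.1085 0 -1.35 0.36;0.035 0.1085 0 -1.5 0.36;0.035 0.1085 0.03 -1.571 0.36;0.035 0.1085 0.03 -1.571 0.36;0.035 0.1085 0.03 -1.571 0.36")

```text
t: 35.3
position: [0.4573, -0.0129, 0.1331]
eef_rot: [-3.14, 0.074, 0.007]
force: [0.1, 0.0, 0.0]
gripper_width: 0.0306
```

Run:
```python
from h import *
p=snap('side','s28');q=snap('top','t28')
cv2.imwrite('pics/s28z.png',cv2.resize(p['color'][160:310,240:390],None,fx=4,fy=4,interpolation=cv2.INTER_CUBIC)[:600])
cv2.imwrite('pics/t28z.png',cv2.resize(q['color'][170:310,220:420],None,fx=4,fy=4,interpolation=cv2.INTER_CUBIC)[:600])
plan((.458,-.0132,.063,-2.6))
```

```text
t 35.4 pos [ 0.4589 -0.0132  0.1344] jaw -2.7 tilt -1.0 j6 -0.13 w 0.0309 F [-0.4 -0.3 -0.8]
(0.458, -0.0132, 0.063, -2.6) -> [-0.0009  0.0001  0.0714] dist 0.071 [(np.float64(-3.143), 'j6~', np.float64(-3.12)), (np.float64(-0.001), 'j6~', np.float64(0.02)), (np.float64(3.14), 'j6~', np.float64(3.16))]
```

View pics/s28z.png

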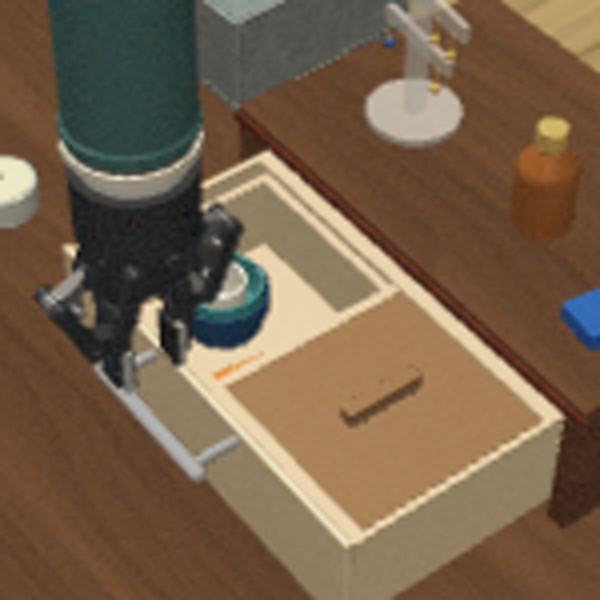

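View pics/t28z.png

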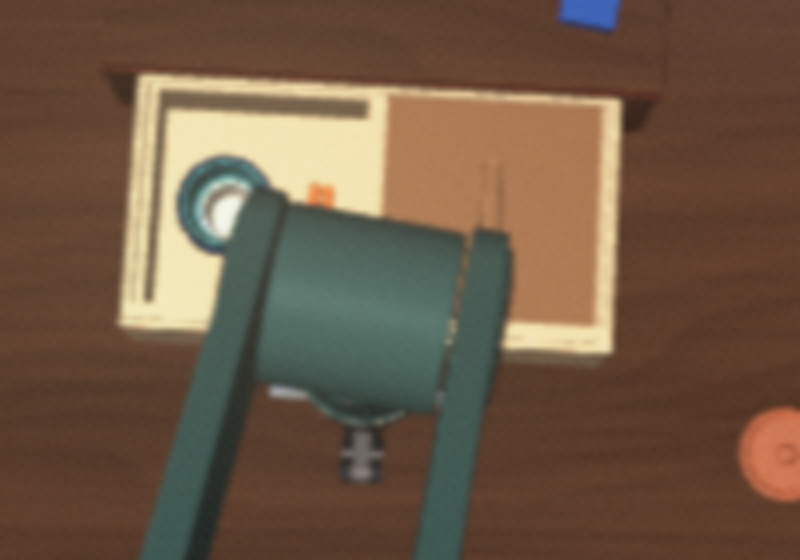

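Run:
```python
from h import *
p=bot.grab_frame('side')
print(at_z(p,289.3,277.5,.081),at_z(p,285,279.3,.081))
a=cv2.imread('pics/s9.png')[255:295,270:310]; b=p['color'][255:295,270:310]
cv2.imwrite('pics/cmp.png',cv2.resize(np.hstack([a,b]),None,fx=9,fy=9,interpolation=cv2.INTER_CUBIC))
```

```text
[ 0.45867023 -0.06208511  0.081     ] [ 0.44676605 -0.05987485  0.081     ]
```

View pics/cmp.png

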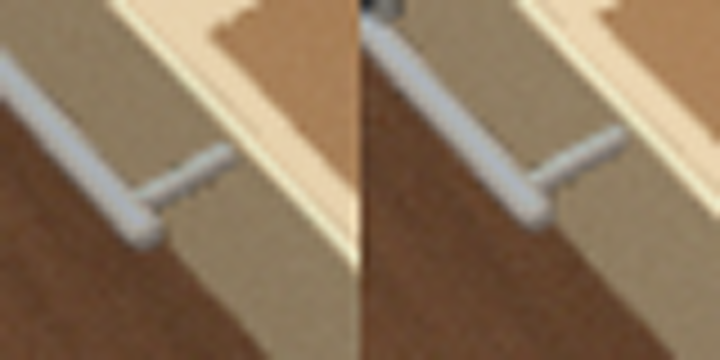

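drive_tool(steps="0 0 0.03 0 0.36;0 0 0.055 0 0.36;0 0 0.071 0 0.36;0 0 0.071 0 0.36;0 0 0.071 0 0.2;0 0 0.071 0 0;0 0 0.071 0 0;0 0 0.071 0 0;0 0 0.071 0 0")

```text
t: 36.35
position: [0.4597, -0.0132, 0.0643]
eef_rot: [3.14, -0.071, 0.003]
force: [-1.6, 0.6, 7.0]
gripper_width: 0.0092
```

drive_tool(steps="-0.004 0 0 0 0;-0.008 0 0 0 0;-0.011 0 0 0 0;-0.014 0 0 0 0;-0.014 0 0 0 0;-0.014 0 0 0 0")

```text
t: 36.95
position: [0.4465, -0.0126, 0.0643]
eef_rot: [3.14, -0.071, 0.006]
force: [1.0, 1.5, 7.2]
gripper_width: 0.0093
```

drive_tool(steps="0 0 0 0 0.36;0 0 0 0 0.36;0 0 0 0 0.36;0 0 -0.04 0 0.4;0 0 -0.08 0 0.5;0 0 -0.08 0.15 0.5;0 0 -0.08 0.3 0.5;0 0 -0.08 0.45 0.5;0 0 -0.08 0.45 0.5")

```text
t: 37.85
position: [0.4445, -0.0125, 0.1432]
eef_rot: [3.045, -0.772, -0.001]
force: [-0.5, 0.4, -0.4]
gripper_width: 0.0429
```

Run:
```python
from h import *
p=snap('side','s29')
cv2.imwrite('pics/s29z.png',cv2.resize(p['color'][160:310,240:390],None,fx=4,fy=4,interpolation=cv2.INTER_CUBIC)[:600])
for o in pegs(p): print(o)
plan((.4957,-.4455,.08,-104.5))
```

```text
(0.9057, 0.0685, np.float64(53.0), 68, 49, [369, 191, 16, 15, 127])
(0.4192, -0.2861, np.float64(25.2), 59, 32, [327, 353, 20, 22, 92])
(0.496, -0.4466, np.float64(-13.8), 89, 32, [389, 380, 39, 25, 465])
t 37.9 pos [ 0.4446 -0.0124  0.1431] jaw -28.2 tilt -1.0 j6 0.31 w 0.0426 F [ 0.5  0.3 -0.3]
(0.4957, -0.4455, 0.08, -104.5) -> [0.2496 0.3576 0.0631] dist 0.441 [(np.float64(-1.809), 'j6~', np.float64(-2.05)), (np.float64(1.332), 'j6~', np.float64(1.09)), (np.float64(4.474), 'j6~', np.float64(4.23))]
```

View pics/s29z.png

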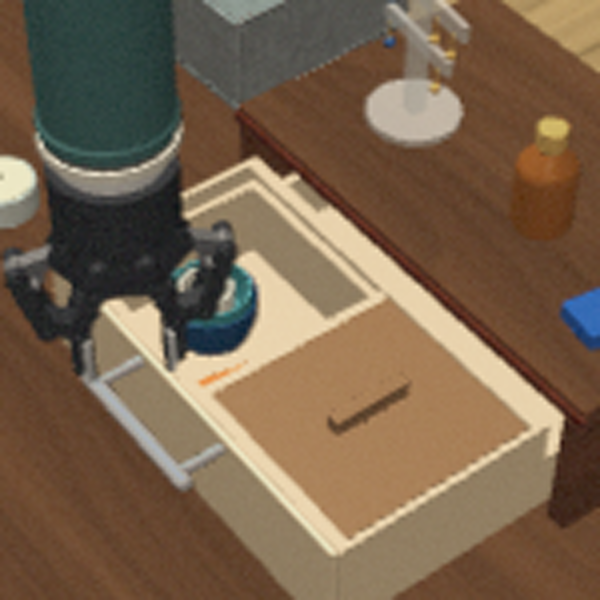

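Tray is fully out again with the stack intact. Now the second peg.

drive_tool(steps="0.025 0.036 0 0.15 0.5;0.05 0.072 0 0.3 0.5;0.075 0.107 0 0.45 0.5;0.1 0.143 0 0.6 0.5;0.125 0.179 0.01 0.75 0.5;0.15 0.215 0.02 0.9 0.5;0.175 0.25 0.03 1.05 0.5;0.2 0.286 0.04 1.2 0.5;0.225 0.322 0.05 1.332 0.5;0.25 0.358 0.063 1.332 0.5;0.25 0.358 0.08 1.332 0.5;0.25 0.358 0.08 1.332 0.5;0.25 0.358 0.08 1.332 0.5")

```text
t: 39.2
position: [0.4941, -0.445, 0.0625]
eef_rot: [1.922, -2.485, -0.005]
force: [-0.1, 0.2, 0.3]
gripper_width: 0.0426
```

Run:
```python
from h import *
p=snap('side','s30')
cv2.imwrite('pics/s30z.png',cv2.resize(p['color'][300:430,330:460],None,fx=4.6,fy=4.6,interpolation=cv2.INTER_CUBIC)[:600])
plan((.4957,-.4455,.0055,-104.5))
```

```text
t 39.25 pos [ 0.4947 -0.4452  0.0634] jaw -104.6 tilt -1.0 j6 0.99 w 0.0426 F [-0.5 -0.2  0.5]
(0.4957, -0.4455, 0.0055, -104.5) -> [ 0.0001 -0.0012  0.0579] dist 0.058 [(np.float64(-3.143), 'j6~', np.float64(-2.05)), (np.float64(-0.001), 'j6~', np.float64(1.09)), (np.float64(3.141), 'j6~', np.float64(4.23))]
```

View pics/s30z.png

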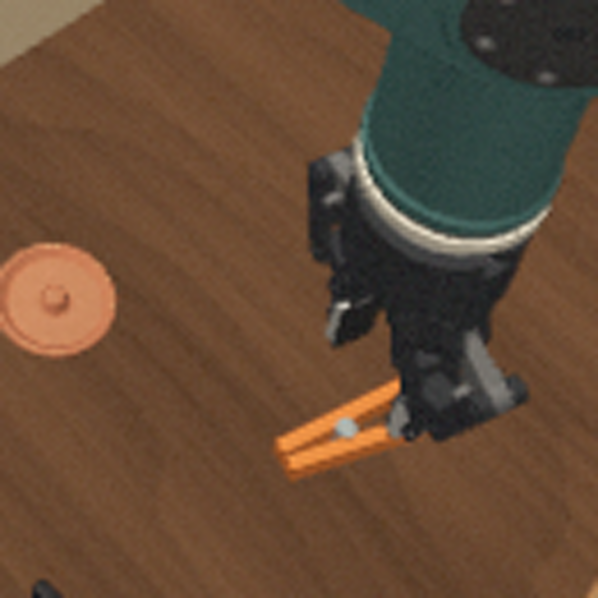

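drive_tool(steps="0 -0.001 0.03 0 0.5;0 -0.001 0.05 0 0.5;0 -0.001 0.0575 0 0.5;0 -0.001 0.0575 0 0.5;0 -0.001 0.0575 0 0.3;0 -0.001 0.0575 0 0.15;0 -0.001 0.0575 0 0.1;0 -0.001 0.0575 0 0.1;0 -0.001 0.0575 0 0.1;0 -0.001 0.0575 0 0.1;0 -0.001 0.03 0 0.1;0 -0.001 -0.01 0 0.1;0 -0.001 -0.05 0 0.1;0 -0.001 -0.085 0 0.1;0 -0.001 -0.085 0 0.1")

```text
t: 40.75
position: [0.4987, -0.4498, 0.1551]
eef_rot: [-1.919, 2.486, -0.018]
force: [0.4, -0.7, -0.1]
gripper_width: 0.0214
```

Run:
```python
from h import *
p=snap('side','s31')
cv2.imwrite('pics/s31z.png',cv2.resize(p['color'][280:430,310:460],None,fx=4,fy=4,interpolation=cv2.INTER_CUBIC)[:600])
c=np.array([.578,.0545]); t=bay(0.0,-.040,c)
plan((*t,.15,-92.6))
```

```text
t 40.8 pos [ 0.4975 -0.4485  0.1523] jaw -104.7 tilt -0.99997 j6 0.99 w 0.0214 F [-0.3 -0.6 -0.9]
(np.float64(0.5761999999999999), np.float64(0.014539999999999997), 0.15, -92.6) -> [-0.4679  0.0412 -0.    ] dist 0.47 [(np.float64(-3.352), 'j6~', np.float64(-1.5)), (np.float64(-0.211), 'j6~', np.float64(1.64)), (np.float64(2.931), 'j6~', np.float64(4.78))]
```

View pics/s31z.png

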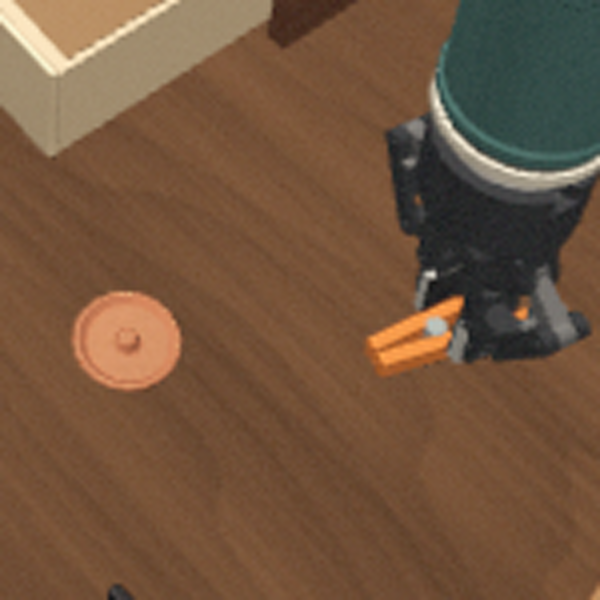

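drive_tool(steps="-0.04 0.003 0 -0.02 0.1;-0.08 0.007 0 -0.04 0.1;-0.12 0.01 0 -0.06 0.1;-0.16 0.014 0 -0.08 0.1;-0.2 0.018 0 -0.1 0.1;-0.24 0.021 0 -0.12 0.1;-0.28 0.025 0 -0.14 0.1;-0.32 0.028 0 -0.16 0.1;-0.36 0.032 0 -0.18 0.1;-0.4 0.035 0 -0.2 0.1;-0.44 0.039 0 -0.211 0.1;-0.468 0.041 0 -0.211 0.1;-0.468 0.041 0 -0.211 0.1;-0.468 0.041 0.04 -0.211 0.1;-0.468 0.041 0.06 -0.211 0.1;-0.468 0.041 0.06 -0.211 0.1;-0.468 0.041 0.06 -0.211 0.1")

```text
t: 42.5
position: [0.5742, 0.0159, 0.0878]
eef_rot: [2.169, -2.271, -0.002]
force: [-0.1, -0.7, -0.8]
gripper_width: 0.0217
```

Run:
```python
from h import *
p=snap('side','s32')
cv2.imwrite('pics/s32z.png',cv2.resize(p['color'][180:280,240:360],None,fx=6,fy=6,interpolation=cv2.INTER_CUBIC)[:600])
plan((.576,.0145,.048,-92.6))
```

```text
t 42.55 pos [0.5752 0.016  0.0887] jaw -92.6 tilt -1.0 j6 1.52 w 0.0214 F [-0.1  0.3 -0.4]
(0.576, 0.0145, 0.048, -92.6) -> [ 0.0014 -0.0009  0.0407] dist 0.041 [(np.float64(-3.142), 'j6~', np.float64(-1.5)), (np.float64(-0.0), 'j6~', np.float64(1.64)), (np.float64(3.141), 'j6~', np.float64(4.78))]
```

View pics/s32z.png

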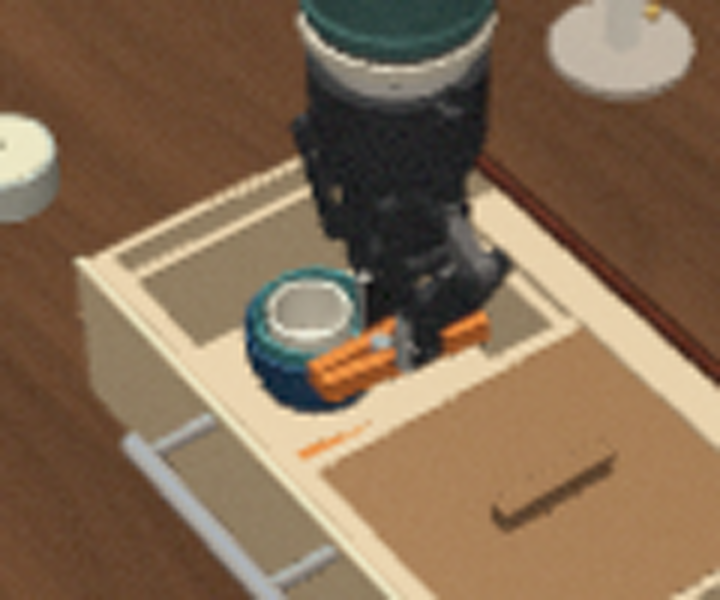

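drive_tool(steps="0.001 0 0.02 0 0.1;0.001 0 0.033 0 0.1;0.001 0 0.039 0 0.1;0.001 0 0.039 0 0.1;0.001 0 0.039 0 0.1")

```text
t: 43.05
position: [0.5762, 0.0169, 0.0501]
eef_rot: [-2.167, 2.27, -0.001]
force: [2.4, 6.9, -5.1]
gripper_width: 0.0212
```

drive_tool(steps="0 0 0 0 0.36;0 0 0 0 0.36;0 0 0 0 0.36;0 0 0 0 0.36;0 0 -0.04 0 0.36;0 0 -0.08 0 0.36;0 0 -0.11 0 0.36;0 0 -0.11 0 0.36")

```text
t: 43.85
position: [0.579, 0.0151, 0.1653]
eef_rot: [-2.166, 2.266, -0.013]
force: [1.1, 0.4, 0.6]
gripper_width: 0.0306
```

Run:
```python
from h import *
p=snap('side','s33');q=snap('top','t33')
cv2.imwrite('pics/s33z.png',cv2.resize(p['color'][180:280,240:360],None,fx=6,fy=6,interpolation=cv2.INTER_CUBIC)[:600])
plan()
```

```text
t 43.95 pos [0.5758 0.0153 0.1611] jaw -92.6 tilt -0.99999 j6 1.52 w 0.031 F [-0.3 -0.8 -0.6]
```

View pics/s33z.png

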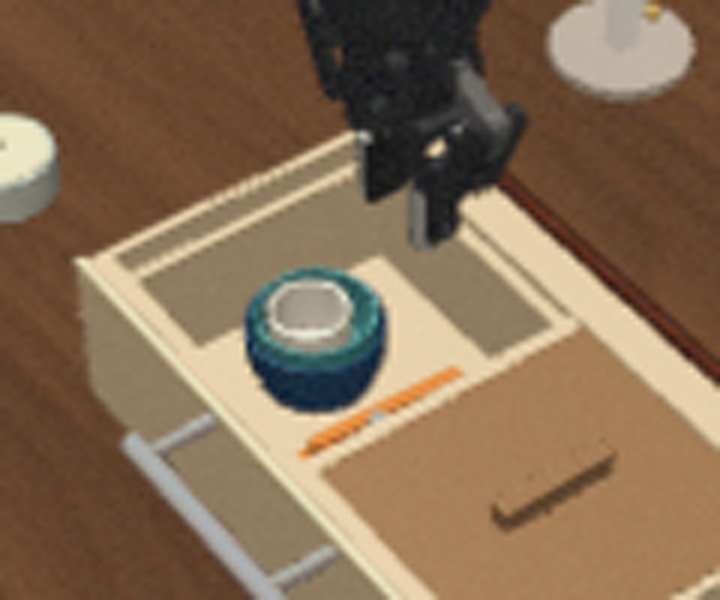

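drive_tool(steps="0.03 0 0 -0.15 0;0.06 0 0 -0.3 0;0.09 0 0 -0.45 0;0.12 0 0 -0.6 0;0.143 -0.001 0 -0.75 0;0.143 -0.001 0 -0.9 0;0.143 -0.001 0 -1.05 0;0.143 -0.001 0 -1.2 0;0.143 -0.001 0 -1.35 0;0.143 -0.001 0 -1.5 0;0.143 -0.001 0.03 -1.571 0;0.143 -0.001 0.04 -1.571 0;0.143 -0.001 0.04 -1.571 0;0.143 -0.001 0.04 -1.571 0")

```text
t: 45.35
position: [0.5689, -0.1273, 0.119]
eef_rot: [-3.14, 0.073, 0.002]
force: [-0.4, 0.3, 1.3]
gripper_width: -0.0001
```

Run:
```python
from h import *
p=snap('side','s34');q=snap('top','t34')
cv2.imwrite('pics/s34z.png',cv2.resize(p['color'][170:310,250:390],None,fx=4.2,fy=4.2,interpolation=cv2.INTER_CUBIC)[:600])
cv2.imwrite('pics/t34z.png',cv2.resize(q['color'][170:310,220:420],None,fx=4,fy=4,interpolation=cv2.INTER_CUBIC)[:600])
plan()
```

```text
t 45.45 pos [ 0.5699 -0.1275  0.12  ] jaw -2.6 tilt -1.0 j6 -0.29 w 0.0 F [0.1 0.3 0.1]
```

View pics/s34z.png

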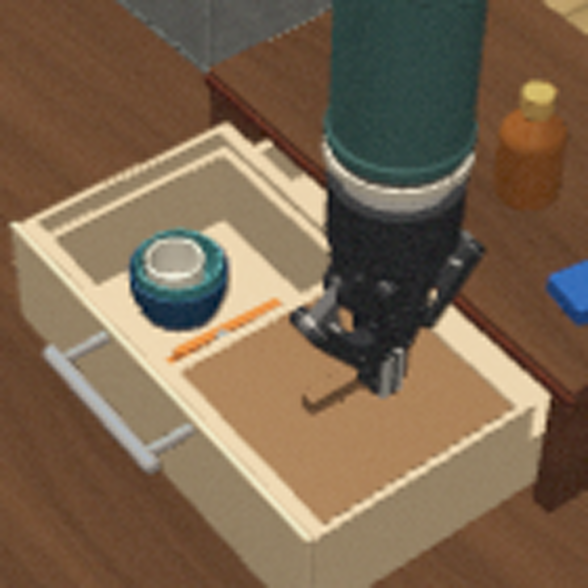

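View pics/t34z.png

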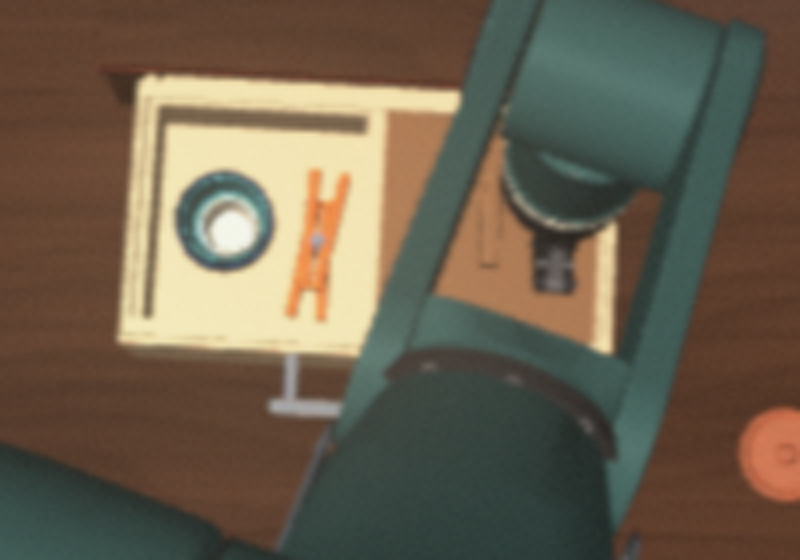

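drive_tool(steps="0 0 0.015 0 0;0 0 0.028 0 0;0 0 0.034 0 0;0 0 0.034 0 0")

```text
t: 45.85
position: [0.5685, -0.1271, 0.0844]
eef_rot: [-3.14, 0.071, 0.003]
force: [-0.5, 0.7, 0.1]
gripper_width: -0.0
```

Run:
```python
from h import *
p=snap('side','s35')
cv2.imwrite('pics/s35z.png',cv2.resize(p['color'][200:300,290:390],None,fx=6,fy=6,interpolation=cv2.INTER_CUBIC)[:600])
plan()
```

```text
t 45.9 pos [ 0.569  -0.1272  0.085 ] jaw -2.6 tilt -1.0 j6 -0.29 w 0.0 F [0.4 0.1 0.5]
```

View pics/s35z.png

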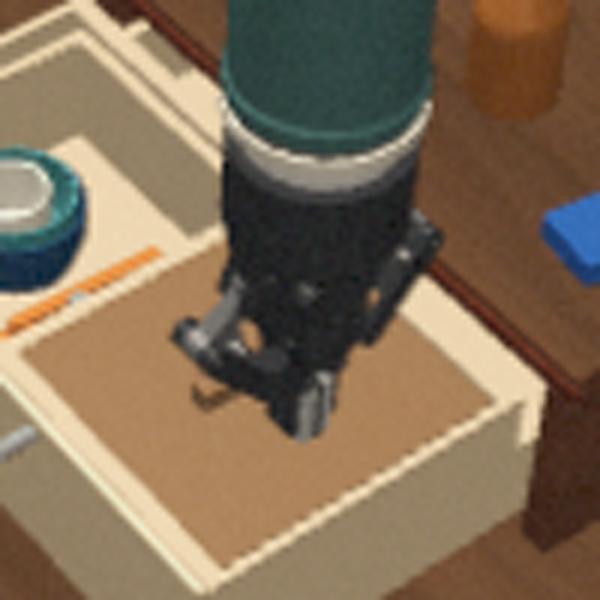

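drive_tool(steps="0 -0.006 -0.001 0 0;0 -0.012 -0.001 0 0;0 -0.02 -0.001 0 0;0 -0.03 -0.001 0 0;0 -0.04 -0.001 0 0;0 -0.05 -0.001 0 0;0 -0.06 -0.001 0 0;0 -0.07 -0.001 0 0;0 -0.08 -0.001 0 0;0 -0.09 -0.001 0 0;0 -0.1 -0.001 0 0;0 -0.11 -0.001 0 0;0 -0.12 -0.001 0 0;0 -0.12 -0.001 0 0")

```text
t: 47.3
position: [0.5744, -0.0059, 0.0861]
eef_rot: [-3.14, 0.069, 0.001]
force: [0.6, 1.2, -0.8]
gripper_width: 0.0
```

Run:
```python
from h import *
p=snap('side','s36')
cv2.imwrite('pics/s36z.png',cv2.resize(p['color'][170:310,250:390],None,fx=4.2,fy=4.2,interpolation=cv2.INTER_CUBIC)[:600])
plan()
```

```text
t 47.35 pos [ 0.5746 -0.0066  0.0862] jaw -2.5 tilt -1.0 j6 -0.09 w 0.0004 F [0.3 0.5 0.3]
```

View pics/s36z.png

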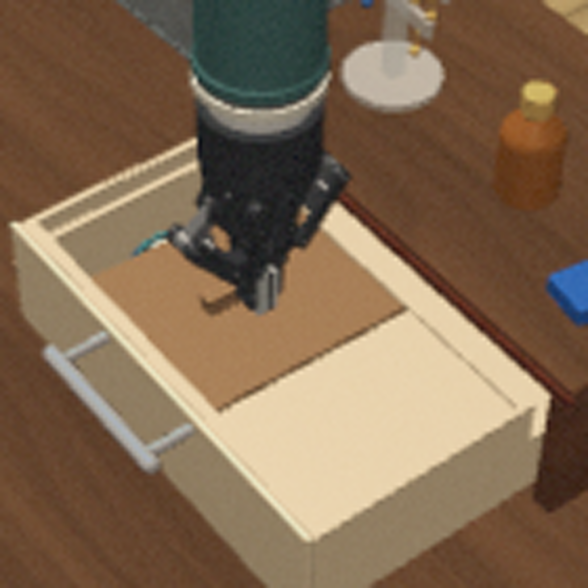

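drive_tool(steps="0 -0.008 0 0 0;0 -0.016 0 0 0;0 -0.024 0 0 0;0 -0.03 0 0 0;0 -0.035 0 0 0;0 -0.04 0 0 0;0 -0.044 0 0 0;0 -0.044 0 0 0")

```text
t: 48.15
position: [0.5767, 0.0371, 0.0863]
eef_rot: [-3.141, 0.07, -0.0]
force: [0.2, -0.9, -0.1]
gripper_width: -0.0
```

Run:
```python
from h import *
p=snap('side','s37')
cv2.imwrite('pics/s37z.png',cv2.resize(p['color'][170:310,250:390],None,fx=4.2,fy=4.2,interpolation=cv2.INTER_CUBIC)[:600])
plan()
```

```text
t 48.2 pos [0.5767 0.0368 0.0863] jaw -2.6 tilt -1.0 j6 -0.01 w 0.0001 F [-0.5 -0.6 -0. ]
```

View pics/s37z.png

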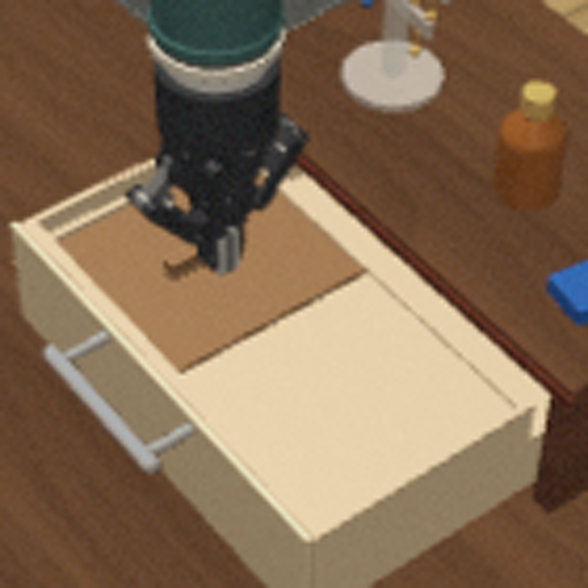

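drive_tool(steps="0 -0.003 0 0 0;0 -0.005 0 0 0;0 -0.006 0 0 0;0 -0.006 0 0 0")

```text
t: 48.6
position: [0.5769, 0.0426, 0.0863]
eef_rot: [-3.141, 0.071, 0.0]
force: [-0.3, 0.0, 0.1]
gripper_width: -0.0004
```

Run:
```python
from h import *
p=snap('side','s38')
cv2.imwrite('pics/s38z.png',cv2.resize(p['color'][190:290,240:360],None,fx=6,fy=6,interpolation=cv2.INTER_CUBIC)[:600])
plan()
```

```text
t 48.65 pos [0.577  0.0426 0.0863] jaw -2.6 tilt -1.0 j6 -0.0 w 0.0003 F [-0.4 -0.6  0.1]
```

View pics/s38z.png

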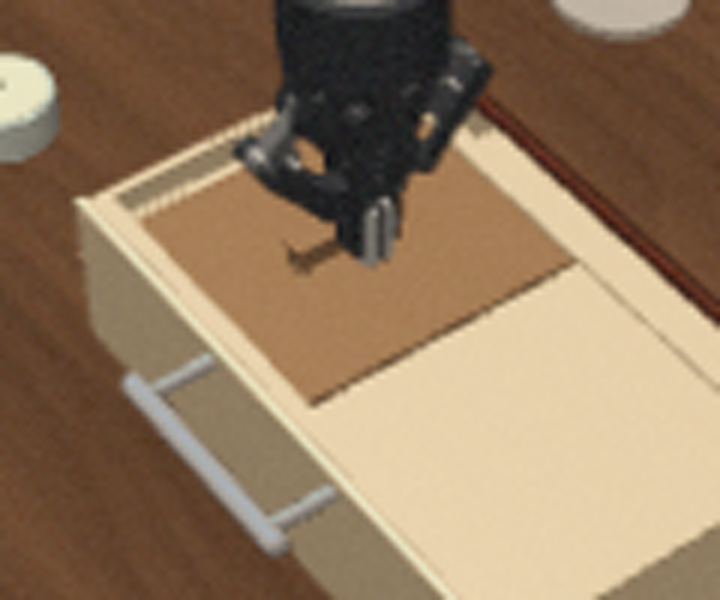

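drive_tool(steps="0 -0.002 0 0 0;0 -0.004 0 0 0;0 -0.004 0 0 0")

```text
t: 48.95
position: [0.5771, 0.0468, 0.0863]
eef_rot: [-3.141, 0.07, 0.0]
force: [0.5, 0.4, 0.2]
gripper_width: -0.0001
```

Run:
```python
from h import *
p=snap('side','s39')
cv2.imwrite('pics/s39z.png',cv2.resize(p['color'][190:290,240:360],None,fx=6,fy=6,interpolation=cv2.INTER_CUBIC)[:600])
plan()
```

```text
t 49.0 pos [0.5772 0.0467 0.0863] jaw -2.6 tilt -1.0 j6 0.01 w -0.0002 F [ 0.5  0.3 -0.2]
```

View pics/s39z.png

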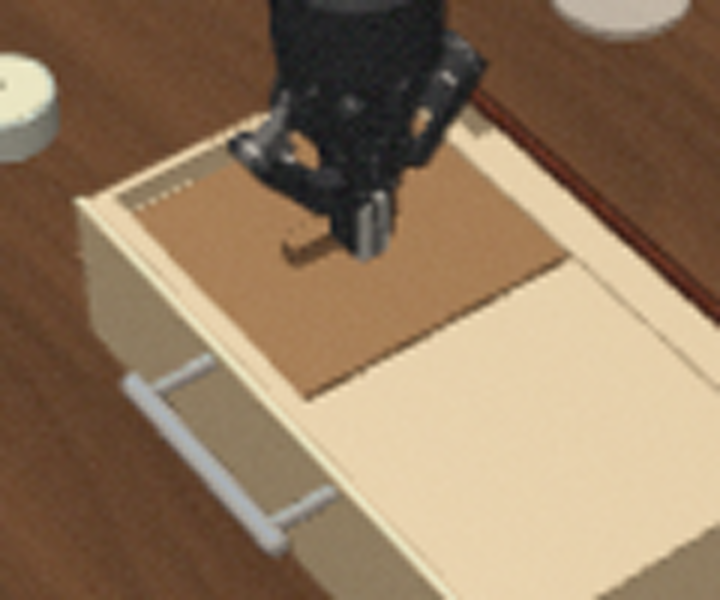

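drive_tool(steps="0 -0.002 0 0 0;0 -0.003 0 0 0;0 -0.003 0 0 0")

```text
t: 49.3
position: [0.5773, 0.0497, 0.0863]
eef_rot: [3.141, -0.07, -0.0]
force: [0.9, 0.3, 1.2]
gripper_width: -0.0002
```

Run:
```python
from h import *
p=snap('side','s40')
cv2.imwrite('pics/s40z.png',cv2.resize(p['color'][190:290,240:360],None,fx=6,fy=6,interpolation=cv2.INTER_CUBIC)[:600])
plan()
```

```text
t 49.35 pos [0.5773 0.0497 0.0863] jaw -2.6 tilt -1.0 j6 0.01 w 0.0001 F [-0.5  0.5 -0.1]
```

View pics/s40z.png

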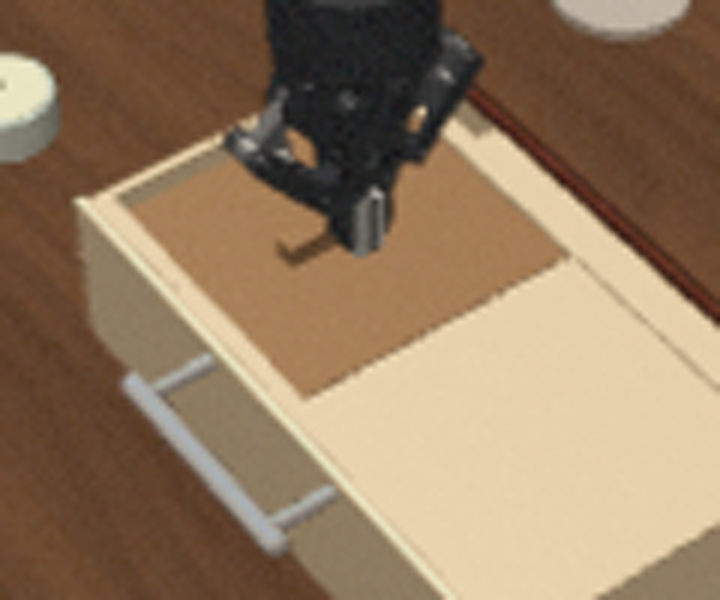

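drive_tool(steps="0 0.01 -0.01 0 0;0 0.02 -0.04 0 0;0 0.06 -0.08 0 0;0 0.1 -0.08 0 0;0 0.14 -0.08 0 0;0 0.14 -0.08 0 0")

```text
t: 49.95
position: [0.5715, -0.0958, 0.1679]
eef_rot: [3.138, -0.077, 0.004]
force: [-0.1, 1.2, -0.2]
gripper_width: 0.0002
```

Run:
```python
from h import *
p=snap('side','s41');q=snap('top','t41')
cv2.imwrite('pics/s41z.png',cv2.resize(p['color'][170:270,240:340],None,fx=6,fy=6,interpolation=cv2.INTER_CUBIC)[:600])
cv2.imwrite('pics/t41z.png',cv2.resize(q['color'][180:270,240:350],None,fx=7,fy=6.6,interpolation=cv2.INTER_CUBIC)[:600])
plan()
# expected lid corners at home
for y in (.001,.005):
  for dz,nm in ((.077,'home'),(.082,'undropped')):
    print(nm,y,[np.round((np.array(proj(p,[*bay(sx*.079,y+sy*.073,np.array([.578,.0545])),dz]))-[240,170])*6) for sx,sy in ((-1,-1),(1,-1),(-1,1),(1,1))])
```

```text
t 50.05 pos [ 0.5708 -0.0917  0.167 ] jaw -2.7 tilt -1.0 j6 -0.23 w 0.0001 F [0.1 0.8 0.3]
home 0.001 [array([297., 542.]), array([579., 388.]), array([119., 352.]), array([393., 217.])]
undropped 0.001 [array([297., 534.]), array([579., 381.]), array([118., 344.]), array([393., 209.])]
home 0.005 [array([292., 536.]), array([573., 383.]), array([114., 347.]), array([388., 212.])]
undropped 0.005 [array([291., 529.]), array([574., 376.]), array([114., 339.]), array([388., 205.])]
```

View pics/s41z.png

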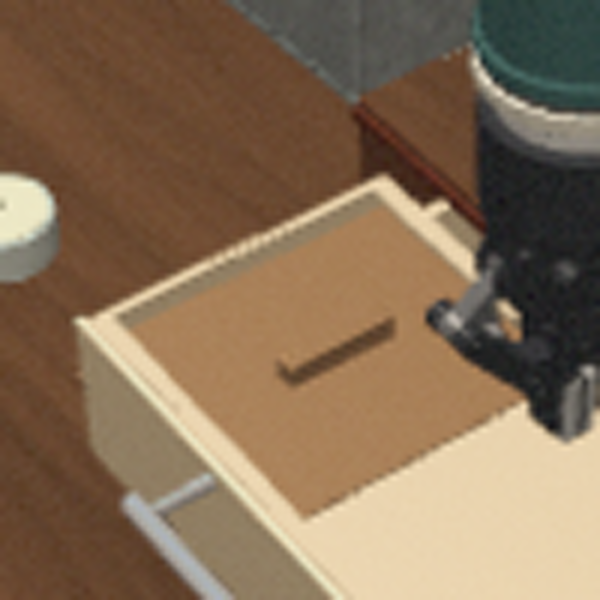

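View pics/t41z.png

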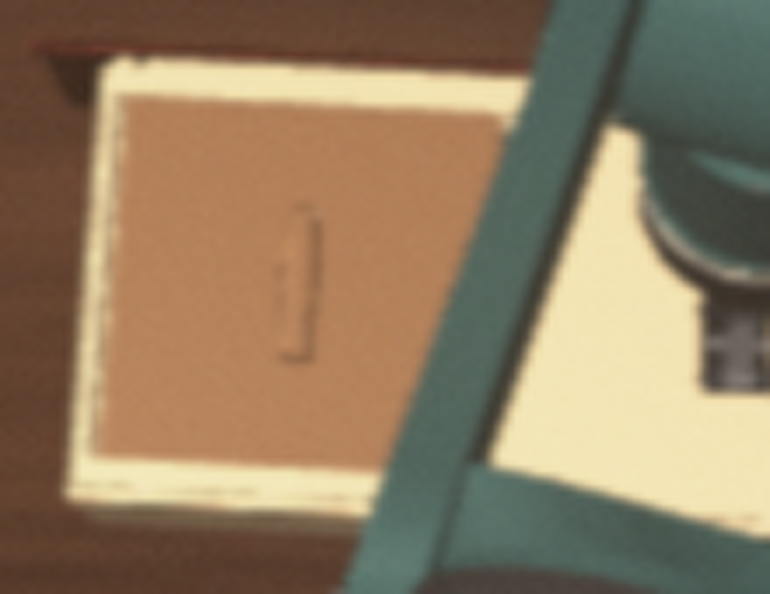

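drive_tool(steps="0 -0.045 0 0 0;0 -0.0915 0 0 0;0 -0.0915 0.04 0 0;0 -0.0915 0.07 0 0;0 -0.0915 0.083 0 0;0 -0.0915 0.083 0 0;0 -0.0915 0.085 0 0;0 -0.0915 0.085 0 0")

```text
t: 50.85
position: [0.5762, 0.0008, 0.0825]
eef_rot: [3.141, -0.071, 0.003]
force: [-0.3, 0.2, 0.6]
gripper_width: 0.0001
```

drive_tool(steps="0 0 0.002 0 0;0 0 0.002 0 0")

```text
t: 51.05
position: [0.5756, 0.0008, 0.08]
eef_rot: [3.141, -0.071, 0.002]
force: [-0.5, -0.2, 0.2]
gripper_width: 0.0001
```

drive_tool(steps="0 0 0.002 0 0;0 0 0.002 0 0")

```text
t: 51.25
position: [0.575, 0.001, 0.0773]
eef_rot: [3.141, -0.071, -0.0]
force: [-0.8, 0.8, -0.6]
gripper_width: 0.0001
```

drive_tool(steps="0 0 -0.04 0 0;0 0 -0.075 0 0.36;-0.04 0.006 -0.075 0 0.36;-0.08 0.012 -0.075 0 0.36;-0.12 0.018 -0.075 0 0.36;-0.129 0.02 -0.075 0 0.36;-0.129 0.02 -0.075 0 0.36;-0.129 0.02 -0.075 0 0.36")

```text
t: 52.05
position: [0.4471, -0.0134, 0.1528]
eef_rot: [3.14, -0.071, 0.004]
force: [0.0, 0.5, 0.6]
gripper_width: 0.0305
```

Run:
```python
from h import *
p=snap('side','s42');q=snap('top','t42')
cv2.imwrite('pics/s42z.png',cv2.resize(p['color'][170:320,240:390],None,fx=4,fy=4,interpolation=cv2.INTER_CUBIC)[:600])
plan((.4465,-.0128,.063,-2.6))
```

```text
t 52.15 pos [ 0.4475 -0.0133  0.1526] jaw -2.6 tilt -1.0 j6 -0.14 w 0.0307 F [0.2 0.1 0.1]
(0.4465, -0.0128, 0.063, -2.6) -> [-0.0012 -0.0005  0.0896] dist 0.09 [(np.float64(-3.141), 'j6~', np.float64(-3.12)), (np.float64(0.0), 'j6~', np.float64(0.02)), (np.float64(3.142), 'j6~', np.float64(3.16))]
```

View pics/s42z.png

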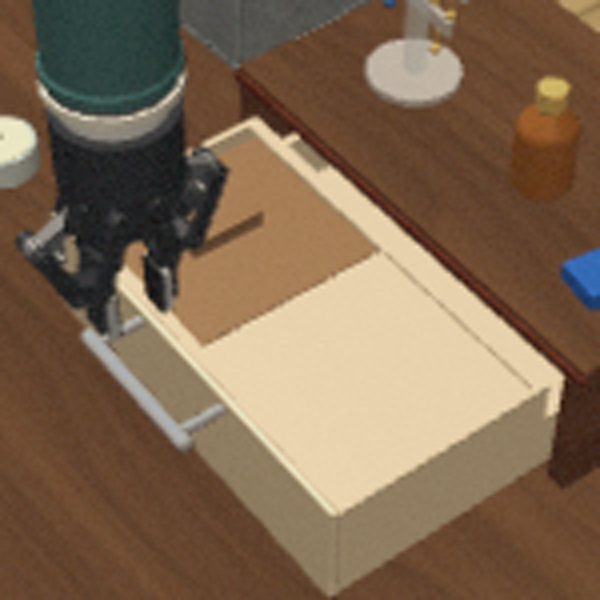

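drive_tool(steps="-0.001 0 0.04 0 0.36;-0.001 0 0.075 0 0.36;-0.001 0 0.09 0 0.36;-0.001 0 0.09 0 0.36;-0.001 0 0.09 0 0.2;-0.001 0 0.09 0 0;-0.001 0 0.09 0 0;-0.001 0 0.09 0 0;-0.001 0 0.09 0 0")

```text
t: 53.05
position: [0.4464, -0.0132, 0.063]
eef_rot: [3.14, -0.071, 0.006]
force: [4.8, 0.6, -10.2]
gripper_width: 0.0085
```

drive_tool(steps="0.008 0 0 0 0;0.02 0 0 0 0;0.035 0 0 0 0;0.05 0 0 0 0;0.065 0 0 0 0;0.08 0 0 0 0;0.095 0 0 0 0;0.11 0 0 0 0;0.125 0 0 0 0;0.138 0 0 0 0;0.148 0 0 0 0;0.155 0 0 0 0;0.16 0 0 0 0;0.16 0 0 0 0")

```text
t: 54.45
position: [0.6063, -0.0204, 0.063]
eef_rot: [3.141, -0.071, 0.005]
force: [1.8, 0.3, 4.9]
gripper_width: 0.0088
```

drive_tool(steps="0.003 0 0 0 0;0.005 0 0 0 0;0.005 0 0 0 0")

```text
t: 54.75
position: [0.6099, -0.0205, 0.063]
eef_rot: [3.141, -0.071, 0.002]
force: [0.4, 1.1, 6.4]
gripper_width: 0.0087
```

drive_tool(steps="0.002 0 0 0 0;0.002 0 0 0 0;0.002 0 0 0 0")

```text
t: 55.05
position: [0.6113, -0.0206, 0.063]
eef_rot: [3.141, -0.071, 0.001]
force: [-1.4, 0.1, 7.5]
gripper_width: 0.009
```

drive_tool(steps="0.002 0 0 0 0;0.002 0 0 0 0;0.002 0 0 0 0")

```text
t: 55.35
position: [0.6113, -0.0206, 0.0629]
eef_rot: [3.141, -0.07, -0.005]
force: [-6.9, -0.6, 12.5]
gripper_width: 0.0088
```

drive_tool(steps="0 0 0 0 0.3;0 0 0 0 0.3;0 0 0 0 0.3;0 0 0 0 0.3;0 0 -0.04 0 0.3;0 0 -0.08 0 0.3;0 0 -0.12 0 0.3;-0.03 0 -0.13 0 0.3;-0.07 0 -0.13 0 0.3;-0.11 -0.04 -0.13 0 0.3;-0.15 -0.08 -0.13 0 0.3;-0.18 -0.12 -0.13 0 0.3;-0.18 -0.16 -0.13 0 0.3;-0.18 -0.2 -0.13 0 0.3;-0.18 -0.24 -0.13 0 0.3;-0.18 -0.24 -0.13 0 0.3")

```text
t: 56.95
position: [0.4453, 0.2318, 0.1926]
eef_rot: [-3.138, 0.064, -0.005]
force: [-0.3, -0.8, 0.2]
gripper_width: 0.0256
```

Run:
```python
from h import *
p=snap('side','s43');q=snap('top','t43')
a=cv2.imread('pics/s0.png') if False else cv2.imread('pics/side0.png')
cv2.imwrite('pics/cmp2.png',cv2.resize(np.hstack([a[185:295,290:390],p['color'][185:295,290:390]]),None,fx=4,fy=4,interpolation=cv2.INTER_CUBIC))
print(cv2.phaseCorrelate(a[230:295,320:385,1].astype(float),p['color'][230:295,320:385,1].astype(float)))
plan()
```

```text
((0.017491993375969628, -0.167103752563861), 0.9034228862751568)
t 57.05 pos [0.4444 0.2279 0.1921] jaw -2.4 tilt -1.0 j6 0.38 w 0.0257 F [-1.3 -0.6 -0. ]
```

View pics/cmp2.png

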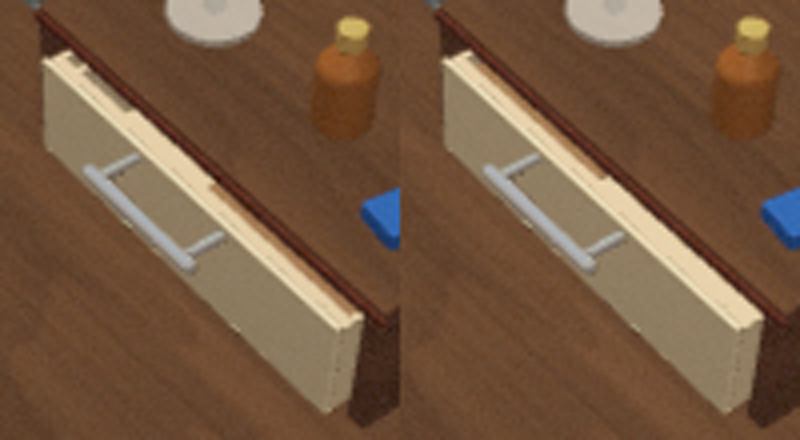

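View pics/t43.png

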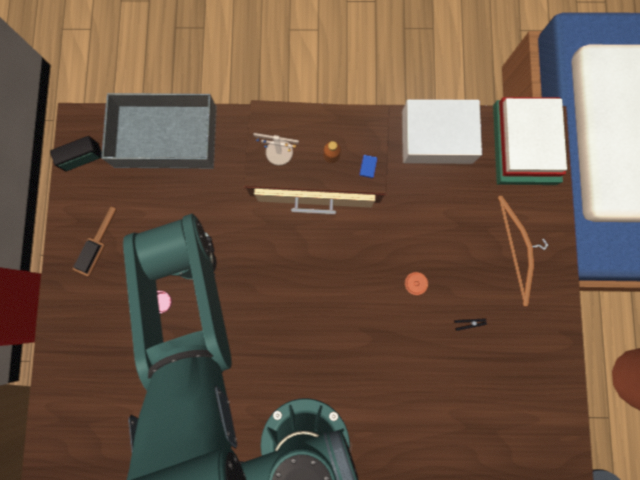

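The tray sits at the same pixels as at the start. The lid shows on the bay side, no bowls or pegs are left out, and the other things look unmoved, though the arm hides the candle tin in this view. The gripper is touching nothing.

Run:
```python
from station import bot
print(bot.hand_in())
```

```text
the job is handed in; nothing more can be done
None
```

I did the whole job in the order asked and handed it in at about 57 s of the 210 s. The tray came out to its stop. The dark-blue, teal and off-white bowls went into the bay nested, and both orange pegs went in beside them. The lid was then slid home and the tray pushed shut. The pale blue-green bowl and a third peg were not in this scene.

**Last checks**
- **Tray:** it stopped firmly at the same bar position as at the start, and the side picture matches the first one to within 0.2 pixel.
- **Lid:** it went flush in the picture. A fingertip lowered over it met nothing down to 77 mm, below the 82 mm its top would have if it had not dropped.
- **Bowls and pegs:** just before the lid was closed, the bowls stood upright and nested, with the smallest off-centre inside the teal one. The pegs lay one across the other, well below the lid. I could not see inside once the lid was on.
- **Other things:** the ones I could see looked unmoved. The arm hid the candle tin in the last top view; I had seen it standing in place in the side view just before the tray was shut.

**What went less well**
- While I placed the first peg, the wrist force reached about 39.6 N, close to the 40 N limit. The gripper had touched the tray or something in it. I backed off and dropped the peg from a little higher.
- The tray slid in by about 12 mm in all while the smallest bowl and the first peg went in. I pulled it back to its stop before placing the second peg.
- One peg was knocked aside before I had picked it up. I measured its position again first.

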